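# Clamp a glued parcel in the bench press with its removable crank

### The arm

A 6-joint arm with a two-finger parallel gripper is mounted at the origin on a cart in front of the work surface, level with it; the furniture and walls round the work are solid. World frame = base frame: x ahead of the robot, y to its left, z up, the work surface at z = 0. Lengths are in m, angles in rad, forces in N, time in s.
With the tool pointing down it reaches from about 0.4 to 0.825 m from the base axis. Payload 7 kg.
Tool frame: the origin (TCP) lies midway between the tips of the shut fingers; the grasp point (between the pads) lies hold_point_z behind it (hold_point_z is the distance from the TCP to the grasp point, in m); z points along the fingers, y is the line along which they close (so a half turn about z gives the same grasp; the last joint's range is limited). The gripper opens to 88 mm and grips with 3 to 60 N. Pads are 19 mm wide; open, the fingers measure 130 mm over their backs; the gripper's body (78 mm by 193 mm) begins 47 mm behind the grasp point.
Start: joints at [-1.027, 0.359, 0.012, 0, -1.224, -0.288], TCP at [0.171, -0.653, 0.227] pointing down, gripper open.
Joint ranges: [-3.07, 3.07], [-1.43, 2.12], [-1.02, 1.25], [-3.03, 1.67], [-3.05, -0], [-3.03, 3.03]. Speed limits (rad/s): [2.39, 2.39, 3.01, 3.14, 3.14, 3.14].

### API

Orientations are given as [roll, pitch, yaw] about the fixed x, y, z axes, in that order (R = Rz(yaw) Ry(pitch) Rx(roll)).
In Python, from station import * gives the robot as it stands.
- The arm moves only by the tool apply_moves, never from a script. Its argument "steps" is a list of rows, each an object with "translation": the shift along the world's x, y, z scaled (see below), a list of three; "rotation": the turn, a rotation vector about the world's x, y, z scaled (see below), a list of three. A call has exactly 10 rows; each row is the pose to reach, as a shift and turn from the pose commanded when the call began; what a row does not reach only later rows make up. The controller multiplies each number of a shift by 250 mm and each number of a turn by 30 degrees. A row lasts 1/12 s, in which the tool goes at most 41.7 mm and 7.16 degrees, less where a joint would pass 70% of its speed; a pose out of reach is approached as far as the arm can. A call with a number of a shift or a turn outside -1 to 1 is refused whole. A call with a gripper value outside its range is refused whole. "jaw" is the closure, from -1 (fully open) to 1 (shut), so that 0 is half open, set as the call begins (left out, the last holds). The fingers move at their own pace and stop on an object; "newtons" is the grip in N (left out, the last holds). Time passes only in rows, so rows that repeat a pose let the fingers close, or fill a call up. It gives the time, the measured TCP pose, the force, the opening and the grip force at its end, in the units of the state.
- get_state(): the state, without advancing time (a new reading comes with each control period).
- grab_frame(name): name is "scene" or "side" or "wrist"; returns the picture (480x640x3 uint8, blue, green, red); there is no depth.
- camera_model(name): a dict with "fx", "fy", "cx", "cy" (pixels), "xyz" and "rotation" of the camera in the world. Camera axes: x right, y down, z forward; pixel columns grow to the right and rows downward; lengths in m; the calibration is good to about 2 mm. A picture is of the moment at which its call begins: read the wrist's pose just before it. camera_model takes no time and is no camera call; for the wrist camera it gives the pose at the moment of the call.
- job_done(): hands the job in; it is judged then, once.
The state is a dict: "t": time; "q": joint angles; "qd": joint speeds; "joint_efforts": joint torques, N m; "eef_pos": TCP position; "ee_rot": TCP orientation; "force": force on the tool from outside, world axes, zero at the start; "moment": the same for the moment, N m; "width": finger opening in m; "gripper_force": force on a finger pad.
Only numpy, scipy, OpenCV 4.12 (cv2) and the standard library are available. Lean on these libraries where they do the work, as an engineer would, in place of code of your own. Each camera call takes 0.05 s, during which the arm holds its last target. There are 200 camera calls.

### The job

The parcel in the gluing press has just been glued and must be held while it sets. Take the crank out of the tray, fit its square socket fully home on the square end of the press screw and wind the platen down until it grips the parcel firmly, stopping well before the carton is crushed. Then lift the crank off, so that nobody at the counter can loosen the press, and lay it gently back in the tray without dropping it; leave the parcel clamped and the other things on the counter where they are.

Things in the scene. Friction and masses are not known exactly. Their poses are not given: they have to be found in the camera images.
- press: Grey steel press fixed on the counter: base 150 x 168 mm, two 16 mm columns at y = +66 and -66 mm of its frame, joined by a 40 mm wide grey crossbeam on top (beam top at 140 mm, brass screw nut to 148, column bolts to 154 above the counter). Origin: centre of the underside, on the screw's axis; z up. Its plywood bed lies 26 mm above the counter.
- platen: Dark steel plate 104 x 96 mm under the crossbeam, faced below with worn rubber 4.5 to 7.5 mm thick (it differs). Origin: on the screw's axis, 6 mm below the steel plate's underside; z up. The origin starts 11 to 15 mm above the parcel and sinks 8 mm per full turn of the screw clockwise seen from above. The screw turns stiffly and stays where it is left.
- parcel: Small brown taped carton, 85 x 111 x 42 mm, lying on the press's bed under the platen; origin: centre of its underside.
- shaft_shoulder (a point): Centre of the top of the screw's round flange (32 mm wide), above the crossbeam. From it the 14 mm square shaft end stands 26 mm up, its last 6 mm tapered to 8.4 mm. z up along the screw; x and y are square to the shaft's flats. The point turns and sinks with the screw.
- crank: Loose steel crank, 0.26 kg, lying knob up: square hub 30 x 30 mm, 44 mm high, with a 15.5 mm square hole right through, and an arm 16 mm wide, 9 mm thick, flush with the hub's underside. Origin: centre of the hub's underside; z up along the hole, x along the arm to the knob; hub and hole are square to x and y. Fully home, its underside rests on the flange; it has about 5 degrees of play.
- grip_mid (a point): Middle of the crank's black revolving knob (22 mm thick, 11 to 54 mm above the crank's underside); it is 60 mm from the hub's axis along the crank's x, 36 mm above its underside. Turning freely takes about 8 N at the knob along its circle, 11 to 14 N when the parcel is firmly gripped; at about 16.5 N it is crushed. A reading at rest after a turn is some 3 to 5 N lower.
- tray: Open dark steel tray fixed on the counter, 150 x 150 x 14 mm, walls and floor 4 mm thick; origin: centre of its underside, z up, x and y along its sides.
- next_parcel: Another brown carton, 90 x 121 x 40 mm, loose on the counter; not part of the job. Origin: centre of its underside.
- letters: Banded bundle of letters, 112 x 191 x 37 mm, loose on the counter; not part of the job. Origin: centre of its underside.
Mind the look-alikes: they are no part of the job. What is shaped like the crank but orange or yellow is not meant.

How it is judged:
On the way, in this order (a step that is already met when the one before it is completed fails the run):
1. the crank is fully home on the screw's square end (horizontal distance between crank and shaft_shoulder below 0.003 m and z of crank in the frame of shaft_shoulder below 0.003 m and angle between crank's own z axis and vertical below 0.08 rad), for 0.2 s.
2. with the crank still on the screw, the platen grips the parcel with more than 100 N (horizontal distance between crank and shaft_shoulder below 0.004 m and contact force between platen and parcel above 100 N), for 0.2 s.
At the end, for the whole second after the job is handed in: The platen grips the parcel with 100 to 320 N; the crank is off the screw, at rest in the tray, flat on its floor (within 5 mm) and upright within 0.08 rad, its hub within 70 mm of the tray's middle along either side. The parcel is still under the platen (within 30 mm) (contact force between platen and parcel between 100 and 320 N and linear speed of crank below 0.02 m/s and angle between crank's own z axis and vertical below 0.08 rad and z of crank in the frame of tray below 0.009 m and x of crank in the frame of tray between -0.07 and 0.07 m and y of crank in the frame of tray between -0.07 and 0.07 m and horizontal distance between parcel and platen below 0.03 m); the robot touches nothing.
It fails at once if the carton is crushed: the platen presses on it with more than 380 N (contact force between platen and parcel above 380 N).
It fails at once if the crank is let fall: moving at over 0.5 m/s without the fingers on it (linear speed of crank above 0.5 m/s and contact force between the fingers and crank below 0.3 N).
It fails at once if the other parcel or the letters are shifted by more than 20 mm (distance of any of next_parcel, letters from where it was at the start of the episode above 0.02 m).
It also fails if it takes over 72 s, if anything falls off the work surface, if the arm or the gripper's body presses on something with over 40 N, if the wrist force passes 120 N, or if a joint passes its speed limit or range.

## Working session

There is one attempt and no reset: what is moved stays moved. The work goes in short steps, Python scripts to look and compute and a tool call to move; the robot and the scene stay as the last step left them, time stands still between calls to the robot, and variables do not carry over. Pictures are saved under pics/ and viewed, at most 10 in all, crops included, and the job is handed in when it is done.

Besides the shell and the picture viewer there is one more tool, called after ">>>" as a command line: name --argument value ..., lists and objects as JSON in quotes. apply_moves: Moves the arm, as the interface text tells. Shifts and turns lie within -1 to 1; 1 stands for 250 mm of shift or 30 degrees of turn. Its arguments: {"type":"object","properties":{"steps":{"type":"array"},"jaw":{"type":"number"},"newtons":{"type":"number"}},"required":["steps"]}

```bash
mkdir -p pics; ls; python3 - <<'E'
from station import *
import cv2,numpy as np
s=get_state();print(s)
for n in("scene","side","wrist"):
    m=camera_model(n);print(n,m)
    cv2.imwrite(f"pics/{n}0.png",grab_frame(n))
E
```

```text
pics
{'t': 0.0, 'q': array([-1.02688418e+00,  3.59359317e-01,  1.10123460e-02, -3.72129072e-04,
       -1.22411720e+00, -2.88125463e-01]), 'qd': array([ 0.00119838, -0.00030307,  0.00066166, -0.00193473,  0.0007172 ,
       -0.0010654 ]), 'joint_efforts': array([ 2.91819691e-03, -5.82720423e+01,  2.93063146e+01,  6.99763834e+00,
        6.72334674e-03, -1.74332413e-04]), 'eef_pos': array([ 0.17063433, -0.65253338,  0.22561633]), 'ee_rot': array([ 3.13989415e+00, -1.38572499e-04, -2.88593258e+00]), 'force': array([-0.09196985,  0.30269314, -0.13567757]), 'moment': array([-0.04495369, -0.06150101,  0.00967802]), 'gripper_force': 0.0, 'width': 0.08750047103789}
scene {'fx': 579.2688454005208, 'fy': 579.2688454005208, 'cx': 323.14288193377973, 'cy': 231.60105974549032, 'xyz': array([-0.12434457,  0.82028661,  0.78154224]), 'rotation': array([-2.14649907,  0.0090415 , -2.46705334])}
side {'fx': 487.0652930603083, 'fy': 487.0652930603083, 'cx': 319.4664301817092, 'cy': 233.06263371274568, 'xyz': array([0.44793689, 1.00821394, 0.57865614]), 'rotation': array([-2.01004181, -0.01108634, -3.0639025 ])}
wrist {'fx': 336.64306327208993, 'fy': 336.64306327208993, 'cx': 312.387353803086, 'cy': 236.7043833931681, 'xyz': array([ 0.09738304, -0.67122483,  0.38412397]), 'rotation': array([ 2.85527167e+00, -5.15839438e-04,  1.82754498e+00])}
```

View pics/scene0.png

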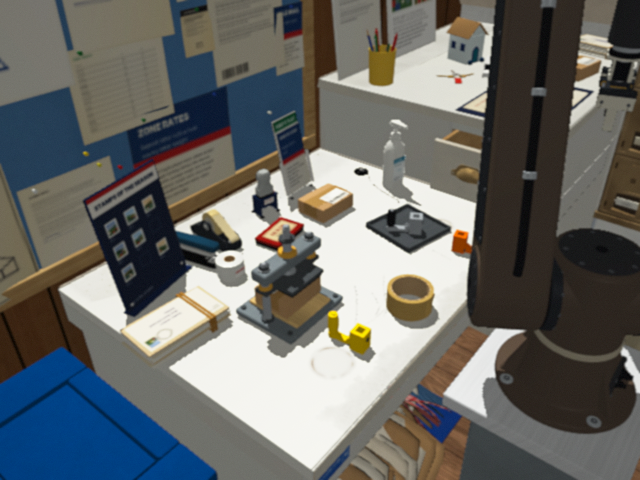

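View pics/side0.png

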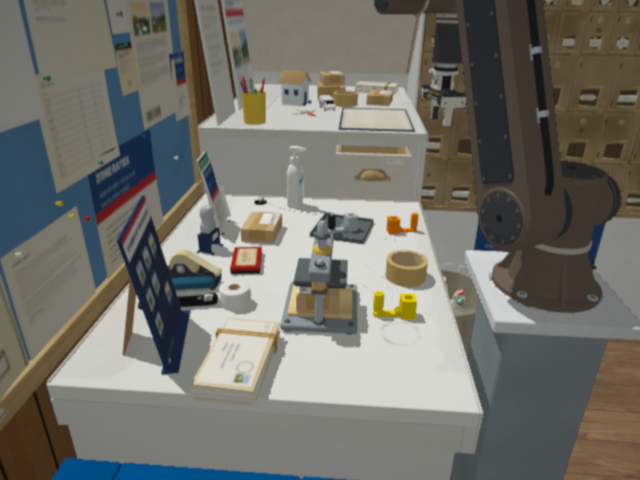

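The scene view shows the tray at about (408,227) with the grey crank in it, and the press at (290,285). The yellow crank (350,335) and the orange one (460,240) are decoys. The side view agrees, with the tray at (342,228) and the press at (320,290).

```bash
cat > h.py <<'E'
from station import *
import cv2,numpy as np
from scipy.spatial.transform import Rotation as R
def pix2w(m,u,v,z):
    d=R.from_euler('xyz',m['rotation']).apply([(u-m['cx'])/m['fx'],(v-m['cy'])/m['fy'],1])
    return m['xyz']+d*(z-m['xyz'][2])/d[2]
def w2pix(m,p):
    c=R.from_euler('xyz',m['rotation']).inv().apply(np.atleast_2d(p)-m['xyz'])
    return np.c_[m['fx']*c[:,0]/c[:,2]+m['cx'],m['fy']*c[:,1]/c[:,2]+m['cy']]
def snap(n,f,show=None):
    m=camera_model(n);im=grab_frame(n);cv2.imwrite('pics/'+f,im);return m,im
E
python3 - <<'E'
from h import *
np.set_printoptions(precision=4,suppress=True)
a=camera_model('scene');b=camera_model('side')
print('tray',pix2w(a,408,227,.01),pix2w(b,342,228,.01))
print('press',pix2w(a,290,238,.17),pix2w(b,321,250,.15))
print('base',pix2w(a,290,308,.01),pix2w(b,320,315,.01))
w=camera_model('wrist');s=get_state()
r=R.from_euler('xyz',s['ee_rot']);print('cam in tool',r.inv().apply(w['xyz']-s['eef_pos']),(r.inv()*R.from_euler('xyz',w['rotation'])).as_matrix())
print(r.as_matrix())
import station;print([x for x in dir(station) if x[0]!='_'], s.get('hold_point_z'), getattr(station,'hold_point_z',None))
for n,im in(('scene',(360,180,110,80)),('scene',(220,215,150,130))):
    pass
i=cv2.imread('pics/scene0.png')
A=cv2.resize(i[190:265,350:450],(400,300),interpolation=2);B=cv2.resize(i[215:350,225:375],(400,360),interpolation=2)
w0=cv2.imread('pics/wrist0.png')
c=np.zeros((600,800,3),np.uint8);c[:300,:400]=A;c[:360,400:]=B;c[300:600,:400]=cv2.resize(w0,(400,300))
cv2.imwrite('pics/mix.png',c)
E
```

```text
tray [ 0.471  -0.2488  0.01  ] [ 0.4751 -0.2387  0.01  ]
press [0.5044 0.1442 0.17  ] [0.5051 0.1745 0.15  ]
base [0.4985 0.1606 0.01  ] [0.5043 0.1893 0.01  ]
cam in tool [ 0.0756  0.0008 -0.1584] [[ 0.001  -0.9592 -0.2826]
 [ 1.      0.0013 -0.0007]
 [ 0.001  -0.2826  0.9592]]
[[-0.9675 -0.253  -0.0005]
 [-0.253   0.9675  0.0012]
 [ 0.0002  0.0013 -1.    ]]
['Unreachable', 'camera_model', 'get_state', 'grab_frame', 'hold_point_z', 'job_done'] None 0.0188
```

View pics/mix.png

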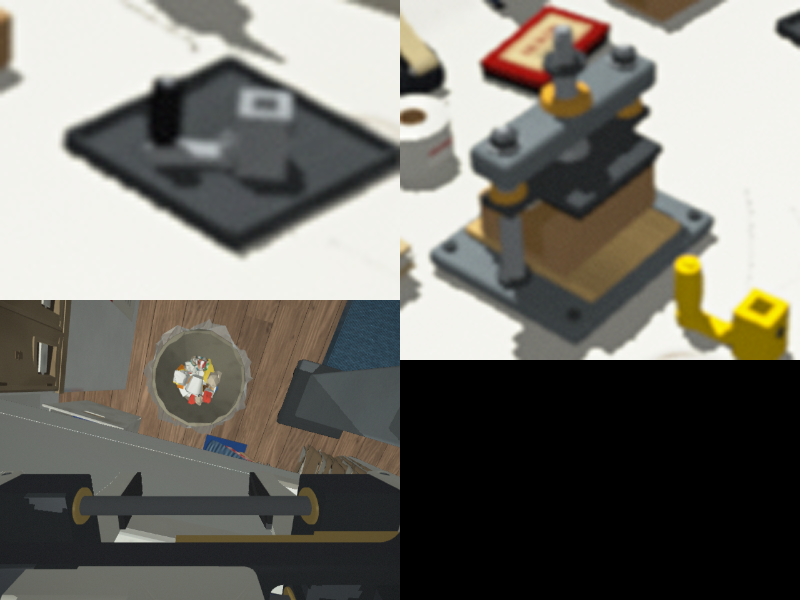

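The crops show the crank's knob at about scene (391,217) and its hub top at (416,216). The shaft end stands above the beam at scene (287,228). The wrist camera does not see the counter yet.

```bash
python3 - <<'E'
from h import *
np.set_printoptions(precision=4,suppress=True)
a=camera_model('scene')
h=pix2w(a,416,216,.048);k=pix2w(a,391.5,210,.058)
print(h,k,k-h,np.linalg.norm((k-h)[:2]),np.degrees(np.arctan2(*(k-h)[1::-1])))
for z in(.17,.18,.19,.2):print(z,pix2w(a,225+162/400*150,215+30*135/360,z))
E
```

```text
[ 0.4526 -0.2503  0.048 ] [ 0.5061 -0.2235  0.058 ] [0.0535 0.0269 0.01  ] 0.05988704735255524 26.657123229997236
0.17 [0.5387 0.1179 0.17  ]
0.18 [0.5279 0.1294 0.18  ]
0.19 [0.517  0.1409 0.19  ]
0.2 [0.5062 0.1524 0.2   ]
```

>>> apply_moves --steps '[{"translation":[0.03,0.12,0.0],"rotation":[0,0,0.05]},{"translation":[0.06,0.24,0.0],"rotation":[0,0,0.1]},{"translation":[0.1,0.38,0.0],"rotation":[0,0,0.15]},{"translation":[0.15,0.52,0.0],"rotation":[0,0,0.2]},{"translation":[0.2,0.66,0.0],"rotation":[0,0,0.25]},{"translation":[0.26,0.78,0.0],"rotation":[0,0,0.3]},{"translation":[0.34,0.88,0.0],"rotation":[0,0,0.35]},{"translation":[0.44,0.94,0.0],"rotation":[0,0,0.4]},{"translation":[0.54,1.0,0.0],"rotation":[0,0,0.4]},{"translation":[0.64,1.0,0.0],"rotation":[0,0,0.4]}]' --jaw -1 --newtons 30

```text
t: 0.98
eef_pos: [0.3314, -0.4007, 0.2272]
ee_rot: [-3.141, 0.001, -2.675]
force: [-0.4, -0.9, 0.0]
width: 0.0878
gripper_force: 0.0
```

>>> apply_moves --steps '[{"translation":[0.07,0.1,0.0],"rotation":[0,0,0]},{"translation":[0.15,0.21,0.0],"rotation":[0,0,0]},{"translation":[0.23,0.32,0.0],"rotation":[0,0,0]},{"translation":[0.31,0.43,0.0],"rotation":[0,0,0]},{"translation":[0.38,0.53,0.0],"rotation":[0,0,0]},{"translation":[0.44,0.59,0.0],"rotation":[0,0,0]},{"translation":[0.48,0.61,0.0],"rotation":[0,0,0]},{"translation":[0.49,0.61,0.0],"rotation":[0,0,0]},{"translation":[0.49,0.61,0.0],"rotation":[0,0,0]},{"translation":[0.49,0.61,0.0],"rotation":[0,0,0]}]'

```text
t: 1.82
eef_pos: [0.4527, -0.251, 0.2262]
ee_rot: [3.141, -0.001, -2.677]
force: [-0.2, -0.6, 0.3]
width: 0.0874
gripper_force: 0.0
```

```bash
python3 - <<'E'
from h import *
np.set_printoptions(precision=4,suppress=True)
s=get_state();print(s['t'],s['eef_pos'],s['ee_rot'],s['q'])
m,i=snap('wrist','w1.png')
import json;json.dump({k:np.array(v).tolist() for k,v in m.items()},open('w1.json','w'))
cv2.imwrite('pics/w1v.png',i)
E
```

```text
1.8167 [ 0.4527 -0.251   0.2262] [ 3.1411 -0.0007 -2.6769] [-0.1268  0.0994 -0.3303 -0.     -1.142  -0.9793]
```

View pics/w1v.png

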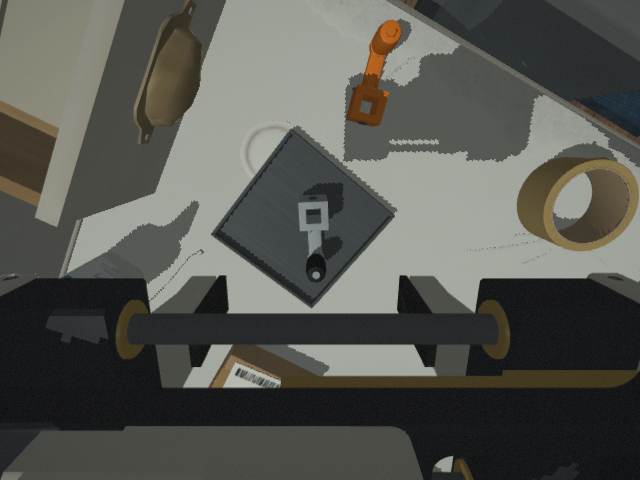

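The wrist view shows the crank hub top at about (313,216) with its hole, and the knob top at (316,272), in the tray centred near (304,216). The orange decoy is at (370,100).

```bash
python3 - <<'E'
from h import *
import json
np.set_printoptions(precision=4,suppress=True)
m={k:np.array(v) for k,v in json.load(open('w1.json')).items()}
i=cv2.imread('pics/w1.png');g=cv2.cvtColor(i,6)
h=cv2.inRange(g[190:240,290:340],140,255)
n,l,st,c=cv2.connectedComponentsWithStats(h);print(st,c)
cs,_=cv2.findContours(h,cv2.RETR_EXTERNAL,cv2.CHAIN_APPROX_NONE)
k=max(cs,key=cv2.contourArea)
r=cv2.minAreaRect(k);print(r)
# hole
W=pix2w(m,290+r[0][0],190+r[0][1],.048);print('hub',W)
K=pix2w(m,316,271,.058);print('knob',K,np.linalg.norm((K-W)[:2]),np.degrees(np.arctan2(*(K-W)[1::-1])))
tc=[pix2w(m,*p,.014) for p in((293,124),(213,234),(313,306),(395,213))];print('tray',np.mean(tc,0),tc)
b=cv2.boxPoints(r)+[290,190];q=np.array([pix2w(m,*p,.048)[:2] for p in b]);print(q,[np.degrees(np.arctan2(*(q[(j+1)%4]-q[j])[::-1])) for j in range(4)],np.linalg.norm(q[1]-q[0]),np.linalg.norm(q[2]-q[1]))
cv2.imwrite('pics/hub.png',cv2.resize(i[180:300,260:380],(600,600),interpolation=cv2.INTER_CUBIC))
E
```

```text
[[   0    0   50   50 2440]
 [  12   15    1    2    2]
 [  15   16    1    1    1]
 [  17   18    1    1    1]
 [  12   20    2    2    2]
 [   9   26    9   14   33]
 [  16   39    1    1    1]
 [  18   39    1    1    1]
 [  10   40    1    1    1]
 [  22   42    1    1    1]
 [  19   44    4    6   17]] [[24.7373 24.2201]
 [12.     15.5   ]
 [15.     16.    ]
 [17.     18.    ]
 [12.5    20.5   ]
 [12.2121 33.0606]
 [16.     39.    ]
 [18.     39.    ]
 [10.     40.    ]
 [22.     42.    ]
 [20.0588 46.8235]]
((11.15384578704834, 32.73076629638672), (13.590154647827148, 4.992301940917969), 56.3099365234375)
hub [ 0.4653 -0.2572  0.048 ]
knob [ 0.5025 -0.2213  0.058 ] 0.05165548524577075 43.964060854178605
tray [ 0.4724 -0.252   0.014 ] [array([ 0.3819, -0.3089,  0.014 ]), array([ 0.5307, -0.3388,  0.014 ]), array([ 0.5609, -0.1953,  0.014 ]), array([ 0.4159, -0.1651,  0.014 ])]
[[ 0.464  -0.2645]
 [ 0.4595 -0.262 ]
 [ 0.4667 -0.2498]
 [ 0.4713 -0.2523]] [np.float64(150.8022285023196), np.float64(59.333337720590656), np.float64(-28.823913828126603), np.float64(-120.87089090146992)] 0.005186063270704724 0.014205223661937669
```

View pics/hub.png

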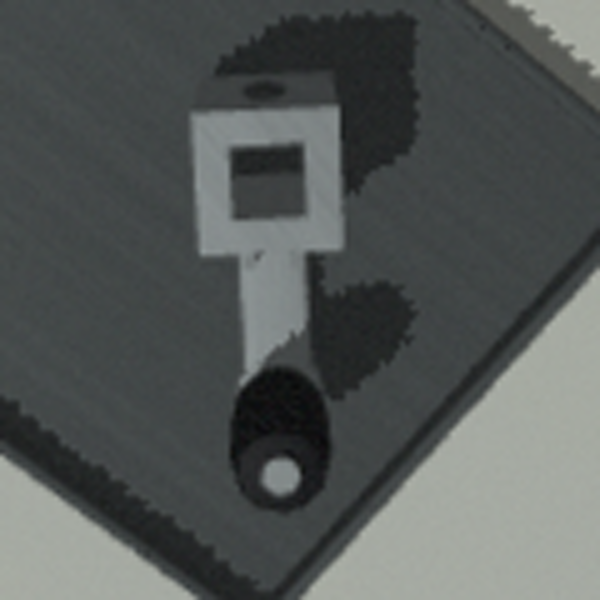

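In the crop, the hub top's corners are at (190,112), (341,107), (345,248) and (198,255), and the knob top is at (280,473).

```bash
python3 - <<'E'
from h import *
import json
np.set_printoptions(precision=4,suppress=True)
m={k:np.array(v) for k,v in json.load(open('w1.json')).items()}
f=lambda x,y,z:pix2w(m,(x+.5)/5-.5+260,(y+.5)/5-.5+180,z)[:2]
q=np.array([f(x,y,.048) for x,y in((190,112),(341,107),(345,248),(198,255))])
print(q.mean(0),[ (np.linalg.norm(d),np.degrees(np.arctan2(d[1],d[0]))) for d in np.roll(q,-1,0)-q])
K=f(280,473,.058);d=K-q.mean(0);print(K,np.linalg.norm(d),np.degrees(np.arctan2(d[1],d[0])))
h=np.array([f(x,y,.048) for x,y in((230,146),(304,144),(306,215),(232,219))]);print(h.mean(0))
print(get_state()['eef_pos'],np.degrees(get_state()['ee_rot']))
E
```

```text
[ 0.4533 -0.2493] [(np.float64(0.03055872964708371), np.float64(118.61126524706695)), (np.float64(0.029541092224270347), np.float64(29.03421471459148)), (np.float64(0.030500071608574274), np.float64(-60.47932152959602)), (np.float64(0.030025682803501458), np.float64(-150.85334347056673))]
[ 0.5059 -0.2201] 0.060199477024195376 29.002246226937064
[ 0.4533 -0.2494]
[ 0.4525 -0.2512  0.2263] [ 179.9768   -0.0325 -153.4029]
```

>>> apply_moves --steps '[{"translation":[0.003,0.007,-0.1],"rotation":[0,0,0.083]},{"translation":[0.003,0.007,-0.22],"rotation":[0,0,0.083]},{"translation":[0.003,0.007,-0.34],"rotation":[0,0,0.083]},{"translation":[0.003,0.007,-0.46],"rotation":[0,0,0.083]},{"translation":[0.003,0.007,-0.58],"rotation":[0,0,0.083]},{"translation":[0.003,0.007,-0.69],"rotation":[0,0,0.083]},{"translation":[0.003,0.007,-0.77],"rotation":[0,0,0.083]},{"translation":[0.003,0.007,-0.82],"rotation":[0,0,0.083]},{"translation":[0.003,0.007,-0.836],"rotation":[0,0,0.083]},{"translation":[0.003,0.007,-0.836],"rotation":[0,0,0.083]}]'

```text
t: 2.7
eef_pos: [0.4528, -0.2494, 0.0167]
ee_rot: [3.14, -0.002, -2.634]
force: [-0.7, 0.2, 0.3]
width: 0.0878
gripper_force: 0.0
```

>>> apply_moves --steps '[{"translation":[0,0,0],"rotation":[0,0,0]},{"translation":[0,0,0],"rotation":[0,0,0]},{"translation":[0,0,0],"rotation":[0,0,0]},{"translation":[0,0,0],"rotation":[0,0,0]},{"translation":[0,0,0],"rotation":[0,0,0]},{"translation":[0,0,0],"rotation":[0,0,0]},{"translation":[0,0,0],"rotation":[0,0,0]},{"translation":[0,0,0],"rotation":[0,0,0]},{"translation":[0,0,0.01],"rotation":[0,0,0]},{"translation":[0,0,0.02],"rotation":[0,0,0]}]' --jaw 1 --newtons 40

```text
t: 3.53
eef_pos: [0.4538, -0.2487, 0.0225]
ee_rot: [3.141, -0.001, -2.633]
force: [-0.8, 0.0, -2.2]
width: 0.0298
gripper_force: 39.9
```

>>> apply_moves --steps '[{"translation":[0,0,0.06],"rotation":[0,0,0]},{"translation":[0,0,0.16],"rotation":[0,0,0]},{"translation":[0,0,0.28],"rotation":[0,0,0]},{"translation":[0,0.02,0.41],"rotation":[0,0,0]},{"translation":[0.01,0.08,0.54],"rotation":[0,0,0]},{"translation":[0.03,0.16,0.66],"rotation":[0,0,0]},{"translation":[0.05,0.25,0.77],"rotation":[0,0,0]},{"translation":[0.08,0.36,0.86],"rotation":[0,0,0]},{"translation":[0.11,0.48,0.94],"rotation":[0,0,0]},{"translation":[0.14,0.6,1.0],"rotation":[0,0,0]}]'

```text
t: 4.37
eef_pos: [0.489, -0.0976, 0.2747]
ee_rot: [-3.141, 0.002, -2.634]
force: [1.3, 0.1, -2.2]
width: 0.0296
gripper_force: 39.9
```

>>> apply_moves --steps '[{"translation":[0.03,0.12,0.04],"rotation":[0,0,0]},{"translation":[0.06,0.25,0.08],"rotation":[0,0,0]},{"translation":[0.09,0.39,0.11],"rotation":[0,0,0]},{"translation":[0.12,0.53,0.11],"rotation":[0,0,0]},{"translation":[0.15,0.67,0.11],"rotation":[0,0,0]},{"translation":[0.18,0.8,0.11],"rotation":[0,0,0]},{"translation":[0.2,0.92,0.11],"rotation":[0,0,0]},{"translation":[0.22,1.0,0.11],"rotation":[0,0,0]},{"translation":[0.22,1.0,0.11],"rotation":[0,0,0]},{"translation":[0.22,1.0,0.11],"rotation":[0,0,0]}]'

```text
t: 5.2
eef_pos: [0.5435, 0.1522, 0.2991]
ee_rot: [3.141, -0.002, -2.631]
force: [-0.2, 0.0, -3.6]
width: 0.0299
gripper_force: 39.9
```

```bash
python3 - <<'E'
from h import *
import json
np.set_printoptions(precision=4,suppress=True)
s=get_state();print(s['t'],s['eef_pos'],s['ee_rot'],s['q'],s['force'],s['width'])
m,i=snap('wrist','w2.png')
json.dump({k:np.array(v).tolist() for k,v in m.items()},open('w2.json','w'))
c=np.zeros((600,800,3),np.uint8)
c[:300,:400]=cv2.resize(i,(400,300),interpolation=3)
c[:,400:]=0
z=cv2.imread('pics/side0.png')[200:300,270:370];c[200:600,400:]=cv2.resize(z,(400,400),interpolation=2)
cv2.imwrite('pics/m2.png',c)
E
```

```text
5.2 [0.5435 0.1522 0.2991] [ 3.1413 -0.0021 -2.6311] [ 0.6194  0.1387 -0.1172 -0.0005 -1.3169 -1.6796] [-0.1766  0.0126 -3.5758] 0.029945205052291875
```

View pics/m2.png

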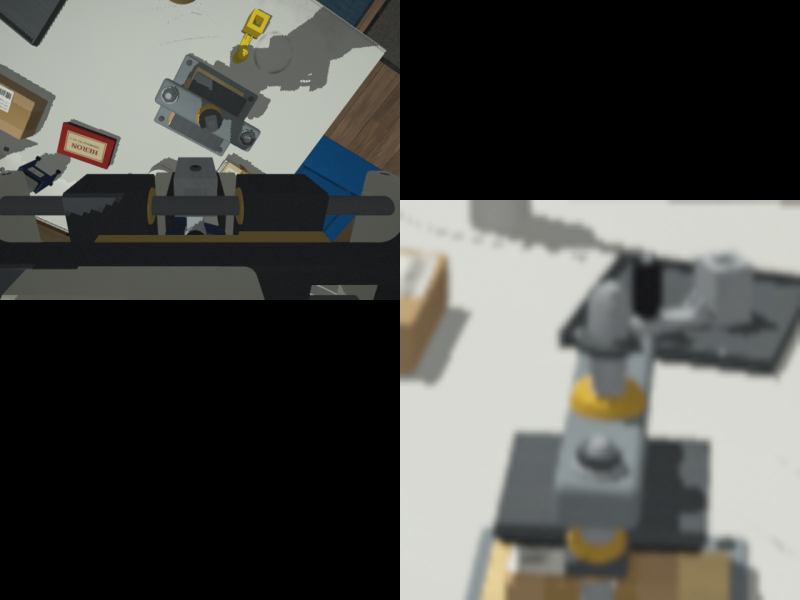

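The wrist view shows the press beam, with the shaft flange at about (336,189). In the side crop, the shaft's top is at (605,287), which is side pixel (321,222). Next I zoom in on the shaft.

```bash
python3 - <<'E'
from h import *
import json
np.set_printoptions(precision=4,suppress=True)
m={k:np.array(v) for k,v in json.load(open('w2.json')).items()}
ms=[camera_model('scene'),camera_model('side'),m];px=[(285.7,226.2),(321.3,222),(336,189)]
A=[];b=[]
for mm,p in zip(ms,px):
    d=pix2w(mm,*p,0)-mm['xyz'];d/=np.linalg.norm(d);P=np.eye(3)-np.outer(d,d);A.append(P);b.append(P@mm['xyz'])
for idx in([0,1],[0,2],[0,1,2]):
    print(idx,np.linalg.solve(sum(A[k] for k in idx),sum(b[k] for k in idx)))
i=cv2.imread('pics/w2.png')[150:225,290:390]
cv2.imwrite('pics/sh.png',cv2.resize(i,(800,600),interpolation=cv2.INTER_CUBIC))
E
```

```text
[0, 1] [0.507  0.1516 0.1991]
[0, 2] [0.5035 0.1514 0.2003]
[0, 1, 2] [0.505  0.1511 0.199 ]
```

View pics/sh.png

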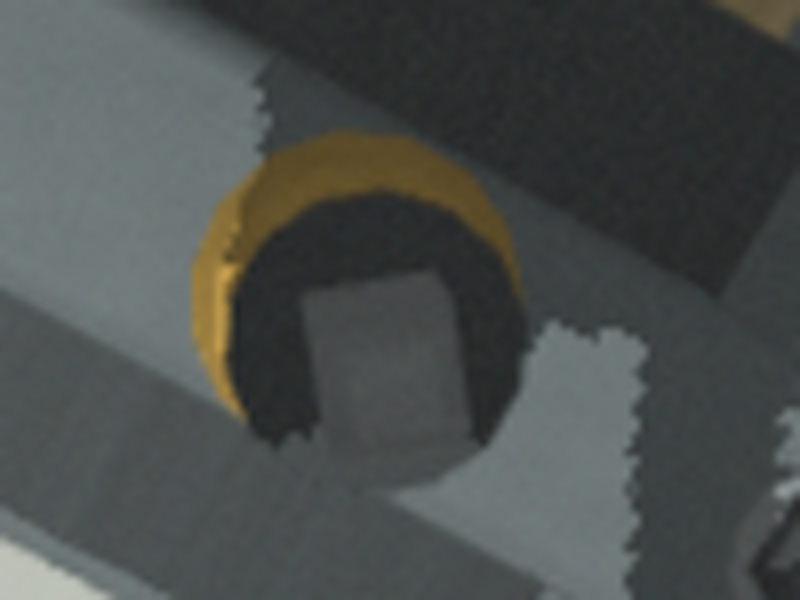

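In the crop, the dark flange disc is centred at about (378,340). The shaft's near base corners are at (302,292) and (438,270), and its far corners are near (472,435) and (325,445).

```bash
python3 - <<'E'
from h import *
import json
from scipy.optimize import least_squares
np.set_printoptions(precision=4,suppress=True)
m={k:np.array(v) for k,v in json.load(open('w2.json')).items()}
px=np.array([(302,292),(438,270),(472,435),(325,445)])
px=(px+.5)/8-.5+[290,150]
def mod(p):
    x,y,z,a=p;r=R.from_euler('z',a)
    c=r.apply(np.array([[1,-1,0],[1,1,0],[-1,1,20/7],[-1,-1,20/7]])*.007)+[x,y,z];return w2pix(m,c)
best=None
for a0 in np.radians([-145,-55,35,125]):
  for f in (None,):
    q=least_squares(lambda p:(mod(p)-px).ravel(),[.505,.151,.173,a0])
    print(q.cost,q.x[:3],np.degrees(q.x[3]),q.fun)
    if best is None or q.cost<best.cost:best=q
    q=least_squares(lambda p:np.r_[(mod(p)-px).ravel(),(p[2]-.173)*500],[.505,.151,.173,a0]);print(' zp',q.cost,q.x[:3],np.degrees(q.x[3]))
p=best.x
for n in('scene','side'):
    print(n,w2pix(camera_model(n),[p[0],p[1],p[2]+.026]))
print('flange c',(w2pix(m,p[:3])-[290,150]+.5)*8-.5)
for z in(.173,.178):print(pix2w(m,337.3,192.5,z))
E
```

```text
352.4416236396272 [ 0.6488  0.3524 -1.1956] -116.87070225653854 [ 10.5602   6.3107  -8.8313  10.6351 -11.2654  -6.9714   9.5266  -9.807 ]
 zp 539.9032820749308 [0.5075 0.1568 0.1674] -316.6705171829513
352.44162259642627 [ 0.6488  0.3524 -1.1955] -116.73943933922784 [ 10.5556   6.3098  -8.8324  10.6396 -11.261   -6.9703   9.5277  -9.8115]
 zp 539.9032818110896 [0.5075 0.1568 0.1674] 43.15135150847084
352.44162352781854 [ 0.6488  0.3524 -1.1955] -116.72938870593018 [ 10.5553   6.3097  -8.8325  10.64   -11.2606  -6.9703   9.5277  -9.8118]
 zp 539.9032817188779 [0.5075 0.1568 0.1674] 43.15145727223187
352.44162302898286 [ 0.6488  0.3524 -1.1956] 243.1356018037484 [ 10.5599   6.3107  -8.8313  10.6353 -11.2652  -6.9713   9.5267  -9.8072]
 zp 539.9032809417118 [0.5075 0.1568 0.1674] 43.32817862811917
scene [[227.2289 615.6727]]
side [[258.5274 701.1225]]
flange c [[383.035  358.1806]]
[0.5059 0.1558 0.173 ]
[0.5054 0.1551 0.178 ]
```

```bash
cat > fit.py <<'E'
from h import *
import json
from scipy.optimize import least_squares
np.set_printoptions(precision=4,suppress=True)
m={k:np.array(v) for k,v in json.load(open('w2.json')).items()}
px=np.array([(302,292),(438,270),(472,435),(325,445)])
px=(px+.5)/8-.5+[290,150]
def mod(p):
    x,y,z,a=p;r=R.from_euler('z',a)
    c=r.apply(np.array([[1,1,0],[1,-1,0],[-1,-1,20/7],[-1,1,20/7]])*.007)+[x,y,z];return w2pix(m,c)
for w in(0,500,3000):
    q=least_squares(lambda p:np.r_[(mod(p)-px).ravel(),(p[2]-.173)*w],[.505,.151,.173,np.radians(-145)])
    print(w,q.cost,q.x[:3],np.degrees(q.x[3]),q.fun)
    p=q.x
    for n in('scene','side'): print(n,w2pix(camera_model(n),[p[0],p[1],p[2]+.026]))
    print('flange c',(w2pix(m,p[:3])-[290,150]+.5)*8-.5)
E
python3 fit.py
```

```text
0 0.9455981498575455 [0.5063 0.1557 0.1705] -143.57553183014178 [ 0.3606 -0.7139 -0.2584 -0.0096 -0.5787 -0.0943  0.4834  0.7793 -0.    ]
scene [[284.5873 228.5598]]
side [[321.3902 224.0013]]
flange c [[377.1889 343.2629]]
500 0.9753677752293555 [0.5061 0.1553 0.1729] -143.59437055533897 [ 0.2764 -0.8008 -0.2002 -0.1089 -0.487  -0.0105  0.4161  0.8767 -0.0473]
scene [[284.7567 227.4254]]
side [[321.5532 222.7706]]
flange c [[377.1219 343.0859]]
3000 0.9764988581170246 [0.5061 0.1553 0.173 ] -143.5950867674692 [ 0.2732 -0.8041 -0.198  -0.1127 -0.4835 -0.0073  0.4136  0.8804 -0.0082]
scene [[284.7631 227.3827]]
side [[321.5593 222.7242]]
flange c [[377.1193 343.0792]]
```

>>> apply_moves --steps '[{"translation":[-0.04,0.003,0],"rotation":[0,0,0.06]},{"translation":[-0.09,0.008,0],"rotation":[0,0,0.14]},{"translation":[-0.13,0.011,0],"rotation":[0,0,0.2]},{"translation":[-0.152,0.011,-0.03],"rotation":[0,0,0.24]},{"translation":[-0.152,0.011,-0.09],"rotation":[0,0,0.24]},{"translation":[-0.152,0.011,-0.16],"rotation":[0,0,0.24]},{"translation":[-0.152,0.011,-0.23],"rotation":[0,0,0.24]},{"translation":[-0.152,0.011,-0.28],"rotation":[0,0,0.24]},{"translation":[-0.152,0.011,-0.296],"rotation":[0,0,0.24]},{"translation":[-0.152,0.011,-0.296],"rotation":[0,0,0.24]}]'

```text
t: 6.08
eef_pos: [0.5052, 0.1532, 0.225]
ee_rot: [3.141, -0.002, -2.507]
force: [-0.1, 0.5, -2.5]
width: 0.0298
gripper_force: 39.9
```

```bash
python3 - <<'E'
from h import *
np.set_printoptions(precision=4,suppress=True)
s=get_state();print(s['t'],s['eef_pos'],np.degrees(s['ee_rot']),s['force'])
m,i=snap('scene','s3.png');m,j=snap('side','d3.png')
c=np.zeros((400,800,3),np.uint8)
c[:,:400]=cv2.resize(i[180:280,235:335],(400,400),interpolation=2)
c[:,400:]=cv2.resize(j[170:270,270:370],(400,400),interpolation=2)
cv2.imwrite('pics/m3.png',c)
E
```

```text
6.0833 [0.5052 0.1532 0.225 ] [ 179.9933   -0.1145 -143.6553] [-0.139   0.5186 -2.4879]
```

View pics/m3.png

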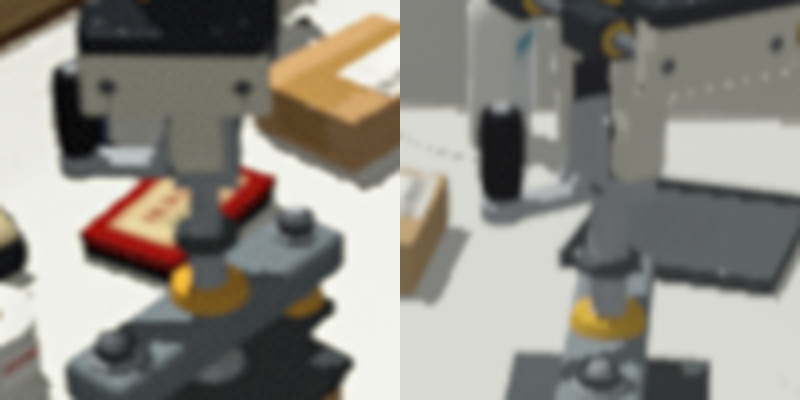

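The view shows the hub just above the shaft end and in line with it in both cameras.

>>> apply_moves --steps '[{"translation":[0.001,0.006,-0.01],"rotation":[0,0,0]},{"translation":[0.001,0.006,-0.025],"rotation":[0,0,0]},{"translation":[0.001,0.006,-0.04],"rotation":[0,0,0]},{"translation":[0.001,0.006,-0.052],"rotation":[0,0,0]},{"translation":[0.001,0.006,-0.062],"rotation":[0,0,0]},{"translation":[0.001,0.006,-0.07],"rotation":[0,0,0]},{"translation":[0.001,0.006,-0.078],"rotation":[0,0,0]},{"translation":[0.001,0.006,-0.084],"rotation":[0,0,0]},{"translation":[0.001,0.006,-0.088],"rotation":[0,0,0]},{"translation":[0.001,0.006,-0.09],"rotation":[0,0,0]}]'

```text
t: 7.02
eef_pos: [0.5062, 0.1555, 0.2034]
ee_rot: [-3.142, -0.0, -2.507]
force: [0.7, 0.6, -1.9]
width: 0.0299
gripper_force: 39.9
```

>>> apply_moves --steps '[{"translation":[0,0,-0.008],"rotation":[0,0,0]},{"translation":[0,0,-0.016],"rotation":[0,0,0]},{"translation":[0,0,-0.024],"rotation":[0,0,0]},{"translation":[0,0,-0.032],"rotation":[0,0,0]},{"translation":[0,0,-0.04],"rotation":[0,0,0]},{"translation":[0,0,-0.046],"rotation":[0,0,0]},{"translation":[0,0,-0.052],"rotation":[0,0,0]},{"translation":[0,0,-0.056],"rotation":[0,0,0]},{"translation":[0,0,-0.06],"rotation":[0,0,0]},{"translation":[0,0,-0.06],"rotation":[0,0,0]}]'

```text
t: 7.85
eef_pos: [0.5067, 0.1554, 0.1934]
ee_rot: [-3.14, 0.003, -2.506]
force: [-16.6, -2.6, 35.0]
width: 0.0297
gripper_force: 40.0
```

>>> apply_moves --steps '[{"translation":[-0.002,0,0.004],"rotation":[0,0,0]},{"translation":[-0.004,0,0.006],"rotation":[0,0,0]},{"translation":[-0.006,-0.001,0.008],"rotation":[0,0,0]},{"translation":[-0.008,-0.001,0.008],"rotation":[0,0,0]},{"translation":[-0.008,-0.001,0.004],"rotation":[0,0,0]},{"translation":[-0.008,-0.001,0.0],"rotation":[0,0,0]},{"translation":[-0.008,-0.001,-0.004],"rotation":[0,0,0]},{"translation":[-0.008,-0.001,-0.006],"rotation":[0,0,0]},{"translation":[-0.008,-0.001,-0.008],"rotation":[0,0,0]},{"translation":[-0.008,-0.001,-0.008],"rotation":[0,0,0]}]'

```text
t: 8.68
eef_pos: [0.5067, 0.1555, 0.1933]
ee_rot: [-3.138, 0.007, -2.505]
force: [-14.5, -2.6, 42.3]
width: 0.0298
gripper_force: 40.0
```

```bash
python3 - <<'E'
from h import *
np.set_printoptions(precision=4,suppress=True)
s=get_state();print(s['t'],s['eef_pos'],np.degrees(s['ee_rot']),s['force'],s['moment'])
E
```

```text
8.6833 [0.5067 0.1555 0.1933] [-179.804     0.4155 -143.5307] [-14.4743  -2.6129  42.3338] [-1.1664  5.4232 -0.0454]
```

```bash
python3 - <<'E'
from h import *
np.set_printoptions(precision=4,suppress=True)
a,i=snap('scene','s4.png');b,j=snap('side','d4.png')
c=np.zeros((600,800,3),np.uint8)
c[:,:400]=cv2.resize(i[195:270,260:310],(400,600),interpolation=2)
c[:,400:]=cv2.resize(j[190:265,295:345],(400,600),interpolation=2)
cv2.imwrite('pics/m4.png',c)
for z in (.165,.173,.18,.19):
  p=[.506,.1555,z];print(z,(w2pix(a,p)-[260,195])*8,(w2pix(b,p)-[295,190])*8+[400,0])
E
```

```text
0.165 [[204.2585 380.0336]] [[610.9429 389.6619]]
0.173 [[202.7589 352.0435]] [[611.3629 360.0043]]
0.18 [[201.437  327.3693]] [[611.7328 333.8784]]
0.19 [[199.5325 291.8205]] [[612.2654 296.2683]]
```

View pics/m4.png

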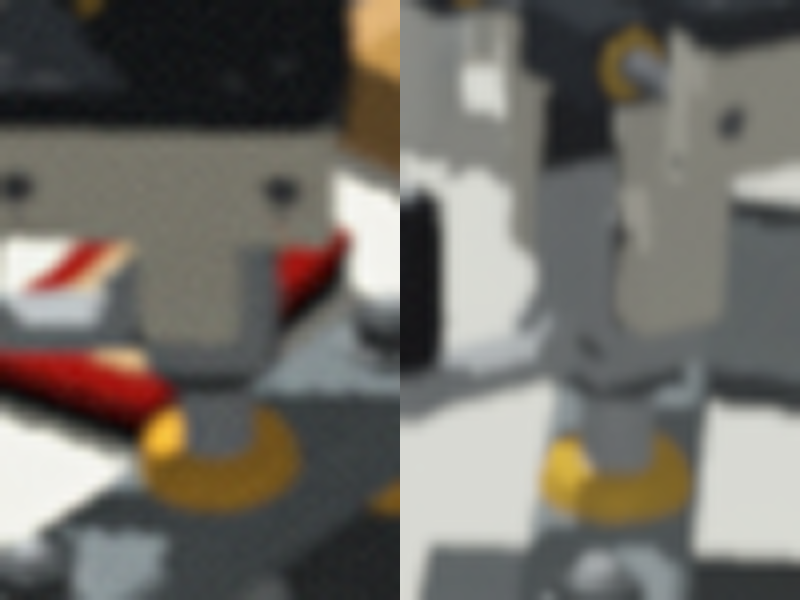

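Both crops show the hub's underside directly on the dark flange, with no square shaft visible between them, so the crank looks fully home. I unload the arm and release.

>>> apply_moves --steps '[{"translation":[0,0,0.01],"rotation":[0,0,0]},{"translation":[0,0,0.02],"rotation":[0,0,0]},{"translation":[0,0,0.025],"rotation":[0,0,0]},{"translation":[0,0,0.025],"rotation":[0,0,0]},{"translation":[0,0,0.025],"rotation":[0,0,0]},{"translation":[0,0,0.025],"rotation":[0,0,0]},{"translation":[0,0,0.025],"rotation":[0,0,0]},{"translation":[0,0,0.025],"rotation":[0,0,0]},{"translation":[0,0,0.025],"rotation":[0,0,0]},{"translation":[0,0,0.025],"rotation":[0,0,0]}]'

```text
t: 9.62
eef_pos: [0.5061, 0.1555, 0.1937]
ee_rot: [-3.14, 0.003, -2.507]
force: [5.9, -1.7, 0.8]
width: 0.0297
gripper_force: 40.0
```

>>> apply_moves --steps '[{"translation":[0,0,0],"rotation":[0,0,0]},{"translation":[0,0,0],"rotation":[0,0,0]},{"translation":[0,0,0],"rotation":[0,0,0]},{"translation":[0,0,0],"rotation":[0,0,0]},{"translation":[0,0,0],"rotation":[0,0,0]},{"translation":[0,0,0],"rotation":[0,0,0]},{"translation":[0,0,0],"rotation":[0,0,0]},{"translation":[0,0,0],"rotation":[0,0,0]},{"translation":[0,0,0],"rotation":[0,0,0]},{"translation":[0,0,0],"rotation":[0,0,0]}]' --jaw 0

```text
t: 10.45
eef_pos: [0.5043, 0.1553, 0.1928]
ee_rot: [3.142, 0.0, -2.507]
force: [-1.0, 1.4, -0.2]
width: 0.0442
gripper_force: 0.0
```

>>> apply_moves --steps '[{"translation":[0,0,0.08],"rotation":[0,0,0]},{"translation":[0,0,0.19],"rotation":[0,0,0]},{"translation":[0,0,0.28],"rotation":[0,0,0]},{"translation":[0.05,0.03,0.31],"rotation":[0,0,0]},{"translation":[0.12,0.085,0.31],"rotation":[0,0,0]},{"translation":[0.18,0.127,0.31],"rotation":[0,0,0]},{"translation":[0.2,0.141,0.31],"rotation":[0,0,0]},{"translation":[0.2,0.141,0.3],"rotation":[0,0,0]},{"translation":[0.2,0.141,0.25],"rotation":[0,0,0]},{"translation":[0.2,0.141,0.19],"rotation":[0,0,0]}]'

```text
t: 11.28
eef_pos: [0.5541, 0.1903, 0.2405]
ee_rot: [-3.142, 0.001, -2.507]
force: [-0.0, 0.3, 0.3]
width: 0.044
gripper_force: 0.0
```

```bash
python3 - <<'E'
from h import *
np.set_printoptions(precision=4,suppress=True)
s=get_state();print(s['t'],s['eef_pos'],np.degrees(s['ee_rot']),s['force'])
E
```

```text
11.2833 [0.5541 0.1903 0.2405] [-179.9951    0.0753 -143.6548] [-0.0285  0.2971  0.3112]
```

>>> apply_moves --steps '[{"translation":[0,0,-0.04],"rotation":[0,0,0]},{"translation":[0,0,-0.08],"rotation":[0,0,0]},{"translation":[0,0,-0.12],"rotation":[0,0,0]},{"translation":[0,0,-0.15],"rotation":[0,0,0]},{"translation":[0,0,-0.162],"rotation":[0,0,0]},{"translation":[0,0,-0.162],"rotation":[0,0,0]},{"translation":[0,0,-0.162],"rotation":[0,0,0]},{"translation":[0,0,-0.162],"rotation":[0,0,0]},{"translation":[0,0,-0.162],"rotation":[0,0,0]},{"translation":[0,0,-0.162],"rotation":[0,0,0]}]'

```text
t: 12.12
eef_pos: [0.5545, 0.1906, 0.2003]
ee_rot: [-3.142, 0.001, -2.507]
force: [-0.5, 0.5, -0.7]
width: 0.0436
gripper_force: 0.0
```

>>> apply_moves --steps '[{"translation":[0,0,0],"rotation":[0,0,0]},{"translation":[0,0,0],"rotation":[0,0,0]},{"translation":[0,0,0],"rotation":[0,0,0]},{"translation":[0,0,0],"rotation":[0,0,0]},{"translation":[0,0,0],"rotation":[0,0,0]},{"translation":[0,0,0],"rotation":[0,0,0]},{"translation":[0,0,0],"rotation":[0,0,0]},{"translation":[0,0,0],"rotation":[0,0,0]},{"translation":[0,0,0],"rotation":[0,0,0]},{"translation":[0,0,0],"rotation":[0,0,0]}]' --jaw 1 --newtons 20

```text
t: 12.95
eef_pos: [0.5543, 0.1905, 0.1998]
ee_rot: [3.142, 0.0, -2.507]
force: [-0.3, 0.6, 0.7]
width: 0.0213
gripper_force: 20.0
```

```bash
cat > arc.py <<'E'
import sys;from h import *
np.set_printoptions(precision=3,suppress=True)
# usage: arc.py cx cy a0 d1,d2,...: rows in units from commanded start p0=(cx,cy)+60*(a0), clockwise
def tang(s,cx,cy):
    p=s['eef_pos'];a=np.arctan2(p[1]-cy,p[0]-cx);r=np.hypot(p[1]-cy,p[0]-cx)
    t=np.array([np.sin(a),-np.cos(a)]);f=s['force'][:2]
    return np.degrees(a),r*1e3,-f@t,f@[np.cos(a),np.sin(a)]
if __name__=='__main__':
    cx,cy,a0=map(float,sys.argv[1:4]);s=get_state()
    print(s['t'],s['eef_pos'],s['force'],s['moment'],'ang,r,Ft,Fr',tang(s,cx,cy))
    if len(sys.argv)>4:
        for d in map(float,sys.argv[4].split(',')):
            a,b=np.radians(a0),np.radians(a0-d);print(np.r_[.06*(np.cos(b)-np.cos(a)),.06*(np.sin(b)-np.sin(a)),-.008*d/360]/.25)
E
python3 arc.py .506 .155 36.4 6,14,22,30,38,46,54,62,70,78
```

```text
12.95 [0.554 0.191 0.2  ] [-0.252  0.578  0.668] [0.169 0.096 0.02 ] ang,r,Ft,Fr (np.float64(36.35258774038939), np.float64(59.93721696886218), np.float64(0.6143684098970913), np.float64(0.13951456368738138))
[ 0.014 -0.021 -0.001]
[ 0.029 -0.051 -0.001]
[ 0.039 -0.083 -0.002]
[ 0.045 -0.116 -0.003]
[ 0.047 -0.149 -0.003]
[ 0.043 -0.182 -0.004]
[ 0.036 -0.215 -0.005]
[ 0.023 -0.246 -0.006]
[ 0.007 -0.275 -0.006]
[-0.014 -0.302 -0.007]
```

>>> apply_moves --steps '[{"translation":[0.014,-0.021,-0.001],"rotation":[0,0,0]},{"translation":[0.029,-0.051,-0.001],"rotation":[0,0,0]},{"translation":[0.039,-0.083,-0.002],"rotation":[0,0,0]},{"translation":[0.045,-0.116,-0.003],"rotation":[0,0,0]},{"translation":[0.047,-0.149,-0.003],"rotation":[0,0,0]},{"translation":[0.043,-0.182,-0.004],"rotation":[0,0,0]},{"translation":[0.036,-0.215,-0.005],"rotation":[0,0,0]},{"translation":[0.023,-0.246,-0.006],"rotation":[0,0,0]},{"translation":[0.007,-0.275,-0.006],"rotation":[0,0,0]},{"translation":[-0.014,-0.302,-0.007],"rotation":[0,0,0]}]'

```text
t: 13.78
eef_pos: [0.5532, 0.1167, 0.1995]
ee_rot: [3.141, 0.007, -2.507]
force: [3.3, 8.4, 3.6]
width: 0.0217
gripper_force: 20.1
```

```bash
python3 arc.py .506 .155 -41.6 8,16,24,32,40,48,56,64,72,80
```

```text
13.7833 [0.553 0.117 0.199] [3.287 8.391 3.59 ] [ 3.243 -0.994 -0.021] ang,r,Ft,Fr (np.float64(-39.115528689247895), np.float64(60.78092366251901), np.float64(8.583885918680158), np.float64(-2.743516848392551))
[-0.024 -0.023 -0.001]
[-0.051 -0.043 -0.001]
[-0.08  -0.059 -0.002]
[-0.112 -0.071 -0.003]
[-0.144 -0.078 -0.004]
[-0.178 -0.081 -0.004]
[-0.211 -0.079 -0.005]
[-0.244 -0.072 -0.006]
[-0.276 -0.061 -0.006]
[-0.305 -0.045 -0.007]
```

```bash
for a in -121.6 -201.6 -281.6; do python3 arc.py .506 .155 $a 8,16,24,32,40,48,56,64,72,80|tail -10;echo; done
```

```text
[-0.027  0.019 -0.001]
[-0.051  0.043 -0.001]
[-0.072  0.069 -0.002]
[-0.089  0.098 -0.003]
[-0.102  0.129 -0.004]
[-0.11   0.161 -0.004]
[-0.114  0.194 -0.005]
[-0.113  0.228 -0.006]
[-0.108  0.261 -0.006]
[-0.097  0.293 -0.007]

[ 0.014  0.03  -0.001]
[ 0.033  0.058 -0.001]
[ 0.055  0.083 -0.002]
[ 0.081  0.105 -0.003]
[ 0.109  0.123 -0.004]
[ 0.139  0.137 -0.004]
[ 0.172  0.146 -0.005]
[ 0.205  0.151 -0.006]
[ 0.238  0.151 -0.006]
[ 0.271  0.147 -0.007]

[ 0.032 -0.009 -0.001]
[ 0.063 -0.022 -0.001]
[ 0.091 -0.04  -0.002]
[ 0.117 -0.061 -0.003]
[ 0.14  -0.086 -0.004]
[ 0.159 -0.114 -0.004]
[ 0.174 -0.144 -0.005]
[ 0.184 -0.175 -0.006]
[ 0.19  -0.208 -0.006]
[ 0.192 -0.242 -0.007]
```

>>> apply_moves --steps '[{"translation":[-0.024,-0.023,-0.001],"rotation":[0,0,0]},{"translation":[-0.051,-0.043,-0.001],"rotation":[0,0,0]},{"translation":[-0.08,-0.059,-0.002],"rotation":[0,0,0]},{"translation":[-0.112,-0.071,-0.003],"rotation":[0,0,0]},{"translation":[-0.144,-0.078,-0.004],"rotation":[0,0,0]},{"translation":[-0.178,-0.081,-0.004],"rotation":[0,0,0]},{"translation":[-0.211,-0.079,-0.005],"rotation":[0,0,0]},{"translation":[-0.244,-0.072,-0.006],"rotation":[0,0,0]},{"translation":[-0.276,-0.061,-0.006],"rotation":[0,0,0]},{"translation":[-0.305,-0.045,-0.007],"rotation":[0,0,0]}]'

```text
t: 14.62
eef_pos: [0.4753, 0.101, 0.1977]
ee_rot: [-3.137, -0.001, -2.507]
force: [3.2, -10.3, 5.7]
width: 0.0214
gripper_force: 20.0
```

>>> apply_moves --steps '[{"translation":[-0.027,0.019,-0.001],"rotation":[0,0,0]},{"translation":[-0.051,0.043,-0.001],"rotation":[0,0,0]},{"translation":[-0.072,0.069,-0.002],"rotation":[0,0,0]},{"translation":[-0.089,0.098,-0.002],"rotation":[0,0,0]},{"translation":[-0.102,0.129,-0.003],"rotation":[0,0,0]},{"translation":[-0.11,0.161,-0.003],"rotation":[0,0,0]},{"translation":[-0.114,0.194,-0.004],"rotation":[0,0,0]},{"translation":[-0.113,0.228,-0.005],"rotation":[0,0,0]},{"translation":[-0.108,0.261,-0.005],"rotation":[0,0,0]},{"translation":[-0.097,0.293,-0.006],"rotation":[0,0,0]}]'

```text
t: 15.45
eef_pos: [0.4481, 0.1746, 0.195]
ee_rot: [-3.141, -0.006, -2.508]
force: [-12.3, -4.1, 11.9]
width: 0.0218
gripper_force: 20.2
```

```bash
python3 arc.py .506 .155 0
```

```text
15.45 [0.448 0.175 0.195] [-12.264  -4.102  11.885] [-1.771  4.237 -0.028] ang,r,Ft,Fr (np.float64(161.28471243525877), np.float64(61.08699813101942), np.float64(7.820373111149841), np.float64(10.298901651048475))
```

>>> apply_moves --steps '[{"translation":[0.014,0.03,-0.001],"rotation":[0,0,0]},{"translation":[0.033,0.058,-0.001],"rotation":[0,0,0]},{"translation":[0.055,0.083,-0.002],"rotation":[0,0,0]},{"translation":[0.081,0.105,-0.003],"rotation":[0,0,0]},{"translation":[0.109,0.123,-0.004],"rotation":[0,0,0]},{"translation":[0.139,0.137,-0.004],"rotation":[0,0,0]},{"translation":[0.172,0.146,-0.005],"rotation":[0,0,0]},{"translation":[0.205,0.151,-0.006],"rotation":[0,0,0]},{"translation":[0.238,0.151,-0.006],"rotation":[0,0,0]},{"translation":[0.271,0.147,-0.007],"rotation":[0,0,0]}]'

```text
t: 16.28
eef_pos: [0.5174, 0.2137, 0.1932]
ee_rot: [3.14, -0.001, -2.507]
force: [-8.4, 1.7, 6.8]
width: 0.0214
gripper_force: 20.0
```

```bash
python3 arc.py .506 .155 0
```

```text
16.2833 [0.517 0.214 0.193] [-8.39   1.737  6.831] [ 0.627  2.957 -0.023] ang,r,Ft,Fr (np.float64(78.98015622431781), np.float64(59.79876624847957), np.float64(8.567616183786239), np.float64(0.10076371730235241))
```

>>> apply_moves --steps '[{"translation":[0.031,-0.01,0.001],"rotation":[0,0,0]},{"translation":[0.061,-0.023,0.001],"rotation":[0,0,0]},{"translation":[0.088,-0.042,0.0],"rotation":[0,0,0]},{"translation":[0.114,-0.063,0.0],"rotation":[0,0,0]},{"translation":[0.137,-0.088,-0.001],"rotation":[0,0,0]},{"translation":[0.156,-0.116,-0.001],"rotation":[0,0,0]},{"translation":[0.171,-0.146,-0.002],"rotation":[0,0,0]},{"translation":[0.181,-0.177,-0.003],"rotation":[0,0,0]},{"translation":[0.187,-0.21,-0.003],"rotation":[0,0,0]},{"translation":[0.189,-0.244,-0.004],"rotation":[0,0,0]}]'

```text
t: 17.12
eef_pos: [0.566, 0.154, 0.1924]
ee_rot: [3.14, 0.003, -2.507]
force: [-3.3, 7.9, 3.6]
width: 0.0213
gripper_force: 20.1
```

```bash
python3 arc.py .5052 .1545 -1.6 4,8,12,16,20,24,28,32,36,40;python3 arc.py .5052 .1545 -41.6 4,8,12,16,20,24,28,32,36,40|tail -10;
```

```text
17.1167 [0.566 0.154 0.192] [-3.275  7.892  3.592] [ 3.298  1.514 -0.011] ang,r,Ft,Fr (np.float64(-0.47788643945788367), np.float64(60.771780057417836), np.float64(7.864530812987458), np.float64(-3.3410668814510336))
[-0.001 -0.017 -0.   ]
[-0.003 -0.033 -0.001]
[-0.007 -0.05  -0.001]
[-0.011 -0.066 -0.001]
[-0.017 -0.082 -0.002]
[-0.023 -0.097 -0.002]
[-0.031 -0.112 -0.002]
[-0.04  -0.126 -0.003]
[-0.05  -0.14  -0.003]
[-0.06  -0.153 -0.004]
[-0.012 -0.012 -0.   ]
[-0.024 -0.023 -0.001]
[-0.037 -0.034 -0.001]
[-0.051 -0.043 -0.001]
[-0.065 -0.052 -0.002]
[-0.08  -0.059 -0.002]
[-0.096 -0.066 -0.002]
[-0.112 -0.071 -0.003]
[-0.128 -0.075 -0.003]
[-0.144 -0.078 -0.004]
```

>>> apply_moves --steps '[{"translation":[-0.001,-0.017,0],"rotation":[0,0,0]},{"translation":[-0.003,-0.033,-0.001],"rotation":[0,0,0]},{"translation":[-0.007,-0.05,-0.001],"rotation":[0,0,0]},{"translation":[-0.011,-0.066,-0.001],"rotation":[0,0,0]},{"translation":[-0.017,-0.082,-0.002],"rotation":[0,0,0]},{"translation":[-0.023,-0.097,-0.002],"rotation":[0,0,0]},{"translation":[-0.031,-0.112,-0.002],"rotation":[0,0,0]},{"translation":[-0.04,-0.126,-0.003],"rotation":[0,0,0]},{"translation":[-0.05,-0.14,-0.003],"rotation":[0,0,0]},{"translation":[-0.06,-0.153,-0.004],"rotation":[0,0,0]}]'

```text
t: 17.95
eef_pos: [0.5524, 0.1162, 0.1922]
ee_rot: [3.141, 0.006, -2.507]
force: [3.3, 8.6, 1.6]
width: 0.0216
gripper_force: 20.1
```

```bash
python3 arc.py .5052 .1545 0
```

```text
17.95 [0.552 0.116 0.192] [3.348 8.559 1.637] [ 3.203 -0.833 -0.018] ang,r,Ft,Fr (np.float64(-39.02963398689234), np.float64(60.79109897163837), np.float64(8.756940800775572), np.float64(-2.7892464831218358))
```

>>> apply_moves --steps '[{"translation":[-0.012,-0.012,0],"rotation":[0,0,0]},{"translation":[-0.024,-0.023,-0.001],"rotation":[0,0,0]},{"translation":[-0.037,-0.034,-0.001],"rotation":[0,0,0]},{"translation":[-0.051,-0.043,-0.001],"rotation":[0,0,0]},{"translation":[-0.065,-0.052,-0.002],"rotation":[0,0,0]},{"translation":[-0.08,-0.059,-0.002],"rotation":[0,0,0]},{"translation":[-0.096,-0.066,-0.002],"rotation":[0,0,0]},{"translation":[-0.112,-0.071,-0.003],"rotation":[0,0,0]},{"translation":[-0.128,-0.075,-0.003],"rotation":[0,0,0]},{"translation":[-0.144,-0.078,-0.004],"rotation":[0,0,0]}]'

```text
t: 18.78
eef_pos: [0.5174, 0.0951, 0.1917]
ee_rot: [-3.139, 0.006, -2.507]
force: [8.2, -1.8, 0.8]
width: 0.021
gripper_force: 20.0
```

```bash
for a in -81.6 -121.6 -161.6; do python3 arc.py .5052 .1545 $a 4,8,12,16,20,24,28,32,36,40;done
```

```text
18.7833 [0.517 0.095 0.192] [ 8.157 -1.793  0.844] [-0.685 -3.235 -0.023] ang,r,Ft,Fr (np.float64(-78.36786890155166), np.float64(60.69166373535715), np.float64(7.628183175583167), np.float64(3.400458919607755))
[-0.017 -0.002 -0.   ]
[-0.033 -0.003 -0.001]
[-0.05  -0.002 -0.001]
[-0.067 -0.    -0.001]
[-0.083  0.002 -0.002]
[-0.1    0.006 -0.002]
[-0.116  0.011 -0.002]
[-0.131  0.017 -0.003]
[-0.146  0.025 -0.003]
[-0.161  0.033 -0.004]
18.7833 [0.517 0.095 0.192] [ 8.157 -1.793  0.844] [-0.685 -3.235 -0.023] ang,r,Ft,Fr (np.float64(-78.36786890155166), np.float64(60.69166373535715), np.float64(7.628183175583167), np.float64(3.400458919607755))
[-0.014  0.009 -0.   ]
[-0.027  0.019 -0.001]
[-0.04   0.031 -0.001]
[-0.051  0.043 -0.001]
[-0.062  0.055 -0.002]
[-0.072  0.069 -0.002]
[-0.081  0.083 -0.002]
[-0.089  0.098 -0.003]
[-0.096  0.113 -0.003]
[-0.102  0.129 -0.004]
18.7833 [0.517 0.095 0.192] [ 8.157 -1.793  0.844] [-0.685 -3.235 -0.023] ang,r,Ft,Fr (np.float64(-78.36786890155166), np.float64(60.69166373535715), np.float64(7.628183175583167), np.float64(3.400458919607755))
[-0.005  0.016 -0.   ]
[-0.008  0.032 -0.001]
[-0.011  0.049 -0.001]
[-0.012  0.066 -0.001]
[-0.012  0.082 -0.002]
[-0.011  0.099 -0.002]
[-0.009  0.116 -0.002]
[-0.006  0.132 -0.003]
[-0.001  0.148 -0.003]
[ 0.005  0.164 -0.004]
```

>>> apply_moves --steps '[{"translation":[-0.017,-0.002,0],"rotation":[0,0,0]},{"translation":[-0.033,-0.003,-0.001],"rotation":[0,0,0]},{"translation":[-0.05,-0.002,-0.001],"rotation":[0,0,0]},{"translation":[-0.067,0,-0.001],"rotation":[0,0,0]},{"translation":[-0.083,0.002,-0.002],"rotation":[0,0,0]},{"translation":[-0.1,0.006,-0.002],"rotation":[0,0,0]},{"translation":[-0.116,0.011,-0.002],"rotation":[0,0,0]},{"translation":[-0.131,0.017,-0.003],"rotation":[0,0,0]},{"translation":[-0.146,0.025,-0.003],"rotation":[0,0,0]},{"translation":[-0.161,0.033,-0.004],"rotation":[0,0,0]}]'

```text
t: 19.62
eef_pos: [0.4753, 0.1015, 0.1902]
ee_rot: [-3.138, 0.001, -2.507]
force: [4.1, -8.4, 4.2]
width: 0.0215
gripper_force: 20.0
```

```bash
python3 arc.py .5052 .1545 0
```

```text
19.6167 [0.475 0.101 0.19 ] [ 4.1   -8.373  4.235] [-2.943 -1.802 -0.034] ang,r,Ft,Fr (np.float64(-119.38894804381279), np.float64(60.85491735527824), np.float64(7.681923331440025), np.float64(5.28365120124711))
```

>>> apply_moves --steps '[{"translation":[-0.014,0.009,0],"rotation":[0,0,0]},{"translation":[-0.027,0.019,0],"rotation":[0,0,0]},{"translation":[-0.04,0.031,0],"rotation":[0,0,0]},{"translation":[-0.051,0.043,0],"rotation":[0,0,0]},{"translation":[-0.062,0.055,-0.001],"rotation":[0,0,0]},{"translation":[-0.072,0.069,-0.001],"rotation":[0,0,0]},{"translation":[-0.081,0.083,-0.001],"rotation":[0,0,0]},{"translation":[-0.089,0.098,-0.001],"rotation":[0,0,0]},{"translation":[-0.096,0.113,-0.002],"rotation":[0,0,0]},{"translation":[-0.102,0.129,-0.002],"rotation":[0,0,0]}]'

```text
t: 20.45
eef_pos: [0.4484, 0.1331, 0.189]
ee_rot: [-3.139, -0.003, -2.507]
force: [-0.9, -8.9, 4.8]
width: 0.0214
gripper_force: 20.1
```

```bash
python3 arc.py .5052 .1545 0
```

```text
20.45 [0.448 0.133 0.189] [-0.868 -8.895  4.846] [-3.226 -0.151 -0.013] ang,r,Ft,Fr (np.float64(-159.38086834177727), np.float64(60.689372329462984), np.float64(8.019298021414828), np.float64(3.9451382600048253))
```

```bash
for a in -161.6 -191.6 -221.6; do python3 arc.py .5052 .1545 $a 3,6,9,12,15,18,21,24,27,30|tail -10;echo;done
```

```text
[-0.004  0.012 -0.   ]
[-0.007  0.024 -0.001]
[-0.009  0.037 -0.001]
[-0.011  0.049 -0.001]
[-0.012  0.062 -0.001]
[-0.012  0.074 -0.002]
[-0.012  0.087 -0.002]
[-0.011  0.099 -0.002]
[-0.01   0.112 -0.002]
[-0.007  0.124 -0.003]

[ 0.003  0.012 -0.   ]
[ 0.006  0.024 -0.001]
[ 0.01   0.036 -0.001]
[ 0.015  0.048 -0.001]
[ 0.021  0.059 -0.001]
[ 0.026  0.07  -0.002]
[ 0.033  0.081 -0.002]
[ 0.04   0.091 -0.002]
[ 0.048  0.101 -0.002]
[ 0.056  0.111 -0.003]

[ 0.009  0.009 -0.   ]
[ 0.018  0.018 -0.001]
[ 0.027  0.026 -0.001]
[ 0.037  0.034 -0.001]
[ 0.047  0.041 -0.001]
[ 0.058  0.048 -0.002]
[ 0.069  0.054 -0.002]
[ 0.08   0.059 -0.002]
[ 0.092  0.064 -0.002]
[ 0.104  0.068 -0.003]
```

>>> apply_moves --steps '[{"translation":[-0.004,0.012,0],"rotation":[0,0,0]},{"translation":[-0.007,0.024,0],"rotation":[0,0,0]},{"translation":[-0.009,0.037,0],"rotation":[0,0,0]},{"translation":[-0.011,0.049,0],"rotation":[0,0,0]},{"translation":[-0.012,0.062,-0.001],"rotation":[0,0,0]},{"translation":[-0.012,0.074,-0.001],"rotation":[0,0,0]},{"translation":[-0.012,0.087,-0.001],"rotation":[0,0,0]},{"translation":[-0.011,0.099,-0.001],"rotation":[0,0,0]},{"translation":[-0.01,0.112,-0.001],"rotation":[0,0,0]},{"translation":[-0.007,0.124,-0.001],"rotation":[0,0,0]}]'

```text
t: 21.28
eef_pos: [0.4456, 0.1638, 0.1883]
ee_rot: [-3.14, -0.005, -2.508]
force: [-6.3, -6.6, 7.0]
width: 0.0216
gripper_force: 20.1
```

```bash
python3 arc.py .5052 .1545 0
```

```text
21.2833 [0.446 0.164 0.188] [-6.337 -6.639  7.025] [-2.824  2.064 -0.066] ang,r,Ft,Fr (np.float64(171.08740999166895), np.float64(60.31945346302327), np.float64(7.540715744059859), np.float64(5.23184395567622))
```

>>> apply_moves --steps '[{"translation":[0.003,0.012,0],"rotation":[0,0,0]},{"translation":[0.006,0.024,0],"rotation":[0,0,0]},{"translation":[0.01,0.036,0],"rotation":[0,0,0]},{"translation":[0.015,0.048,0],"rotation":[0,0,0]},{"translation":[0.021,0.059,0],"rotation":[0,0,0]},{"translation":[0.026,0.07,0],"rotation":[0,0,0]},{"translation":[0.033,0.081,-0.001],"rotation":[0,0,0]},{"translation":[0.04,0.091,-0.001],"rotation":[0,0,0]},{"translation":[0.048,0.101,-0.001],"rotation":[0,0,0]},{"translation":[0.056,0.111,-0.001],"rotation":[0,0,0]}]'

```text
t: 22.12
eef_pos: [0.4589, 0.1925, 0.1878]
ee_rot: [3.141, -0.005, -2.508]
force: [-11.0, -2.7, 8.1]
width: 0.0212
gripper_force: 20.1
```

```bash
python3 arc.py .5052 .1545 0
```

```text
22.1167 [0.459 0.192 0.188] [-11.032  -2.663   8.056] [-0.851  3.634 -0.01 ] ang,r,Ft,Fr (np.float64(140.65594921817896), np.float64(59.91665513289423), np.float64(9.053640323534724), np.float64(6.843741391249683))
```

>>> apply_moves --steps '[{"translation":[0.006,0.006,0],"rotation":[0,0,0]},{"translation":[0.012,0.012,0],"rotation":[0,0,0]},{"translation":[0.018,0.018,0],"rotation":[0,0,0]},{"translation":[0.024,0.023,0],"rotation":[0,0,0]},{"translation":[0.03,0.029,0],"rotation":[0,0,0]},{"translation":[0.037,0.034,0],"rotation":[0,0,0]},{"translation":[0.044,0.039,0],"rotation":[0,0,0]},{"translation":[0.051,0.043,0],"rotation":[0,0,0]},{"translation":[0.058,0.048,-0.001],"rotation":[0,0,0]},{"translation":[0.065,0.052,-0.001],"rotation":[0,0,0]}]'

```text
t: 22.95
eef_pos: [0.4753, 0.2063, 0.1874]
ee_rot: [3.141, -0.004, -2.507]
force: [-10.3, 1.9, 4.8]
width: 0.0214
gripper_force: 20.1
```

```bash
python3 arc.py .5052 .1545 -241.6 2,4,6,8,10,12,14,16,18,20; python3 arc.py .5052 .1545 -261.6 2,4,6,8,10,12,14,16,18,20|tail -10
```

```text
22.95 [0.475 0.206 0.187] [-10.317   1.858   4.759] [0.336 3.507 0.027] ang,r,Ft,Fr (np.float64(119.93939577664469), np.float64(59.81646632357585), np.float64(8.013279695229913), np.float64(6.759055301128895))
[ 0.007  0.004 -0.   ]
[ 0.015  0.007 -0.   ]
[ 0.023  0.011 -0.001]
[ 0.03   0.014 -0.001]
[ 0.038  0.017 -0.001]
[ 0.046  0.019 -0.001]
[ 0.054  0.021 -0.001]
[ 0.063  0.023 -0.001]
[ 0.071  0.025 -0.002]
[ 0.079  0.026 -0.002]
[ 0.008  0.001 -0.   ]
[ 0.017  0.002 -0.   ]
[ 0.025  0.002 -0.001]
[ 0.033  0.003 -0.001]
[ 0.042  0.002 -0.001]
[ 0.05   0.002 -0.001]
[ 0.058  0.001 -0.001]
[ 0.067  0.    -0.001]
[ 0.075 -0.001 -0.002]
[ 0.083 -0.002 -0.002]
```

>>> apply_moves --steps '[{"translation":[0.007,0.004,0],"rotation":[0,0,0]},{"translation":[0.014,0.008,0],"rotation":[0,0,0]},{"translation":[0.022,0.012,0],"rotation":[0,0,0]},{"translation":[0.029,0.016,0],"rotation":[0,0,0]},{"translation":[0.037,0.019,-0.001],"rotation":[0,0,0]},{"translation":[0.045,0.021,-0.001],"rotation":[0,0,0]},{"translation":[0.053,0.023,-0.001],"rotation":[0,0,0]},{"translation":[0.062,0.025,-0.001],"rotation":[0,0,0]},{"translation":[0.07,0.027,-0.001],"rotation":[0,0,0]},{"translation":[0.078,0.028,-0.001],"rotation":[0,0,0]}]'

```text
t: 23.78
eef_pos: [0.4946, 0.2135, 0.187]
ee_rot: [3.14, -0.004, -2.508]
force: [-9.7, 3.2, 3.1]
width: 0.0214
gripper_force: 20.0
```

```bash
python3 arc.py .5052 .1545 0
```

```text
23.7833 [0.495 0.213 0.187] [-9.692  3.214  3.068] [0.879 3.732 0.029] ang,r,Ft,Fr (np.float64(100.14834675279131), np.float64(59.910311593314866), np.float64(8.974154084811445), np.float64(4.871341315984934))
```

>>> apply_moves --steps '[{"translation":[0.008,0.002,0],"rotation":[0,0,0]},{"translation":[0.017,0.003,0],"rotation":[0,0,0]},{"translation":[0.025,0.003,-0.001],"rotation":[0,0,0]},{"translation":[0.033,0.004,-0.001],"rotation":[0,0,0]},{"translation":[0.042,0.004,-0.001],"rotation":[0,0,0]},{"translation":[0.05,0.004,-0.001],"rotation":[0,0,0]},{"translation":[0.058,0.003,-0.001],"rotation":[0,0,0]},{"translation":[0.067,0.002,-0.001],"rotation":[0,0,0]},{"translation":[0.075,0.001,-0.002],"rotation":[0,0,0]},{"translation":[0.083,0.0,-0.002],"rotation":[0,0,0]}]'

```text
t: 24.62
eef_pos: [0.5151, 0.2138, 0.1863]
ee_rot: [3.139, -0.004, -2.508]
force: [-11.1, 3.9, 3.7]
width: 0.0211
gripper_force: 20.0
```

```bash
python3 arc.py .5052 .1545 -281.6 2,4,6,8,10,12,14,16,18,20; python3 arc.py .5052 .1545 -301.6 2,4,6,8,10,12,14,16,18,20|tail -10
```

```text
24.6167 [0.515 0.214 0.186] [-11.065   3.882   3.672] [1.284 4.062 0.006] ang,r,Ft,Fr (np.float64(80.48320817355679), np.float64(60.12743457539586), np.float64(11.554253297458553), np.float64(1.9988116467143613))
[ 0.008 -0.002 -0.   ]
[ 0.016 -0.004 -0.   ]
[ 0.024 -0.006 -0.001]
[ 0.032 -0.009 -0.001]
[ 0.04  -0.012 -0.001]
[ 0.048 -0.015 -0.001]
[ 0.055 -0.019 -0.001]
[ 0.063 -0.022 -0.001]
[ 0.07  -0.026 -0.002]
[ 0.077 -0.031 -0.002]
[ 0.007 -0.005 -0.   ]
[ 0.014 -0.009 -0.   ]
[ 0.021 -0.014 -0.001]
[ 0.027 -0.019 -0.001]
[ 0.034 -0.025 -0.001]
[ 0.04  -0.031 -0.001]
[ 0.046 -0.036 -0.001]
[ 0.051 -0.043 -0.001]
[ 0.057 -0.049 -0.002]
[ 0.062 -0.055 -0.002]
```

>>> apply_moves --steps '[{"translation":[0.003,-0.001,0],"rotation":[0,0,0]},{"translation":[0.006,-0.001,0],"rotation":[0,0,0]},{"translation":[0.009,-0.002,0],"rotation":[0,0,0]},{"translation":[0.013,-0.003,0],"rotation":[0,0,0]},{"translation":[0.016,-0.004,0],"rotation":[0,0,0]},{"translation":[0.019,-0.005,0],"rotation":[0,0,0]},{"translation":[0.022,-0.006,0],"rotation":[0,0,0]},{"translation":[0.026,-0.007,-0.001],"rotation":[0,0,0]},{"translation":[0.029,-0.008,-0.001],"rotation":[0,0,0]},{"translation":[0.032,-0.009,-0.001],"rotation":[0,0,0]}]'

```text
t: 25.45
eef_pos: [0.5231, 0.2119, 0.1861]
ee_rot: [3.139, -0.003, -2.508]
force: [-10.6, 5.1, 3.8]
width: 0.0211
gripper_force: 20.0
```

```bash
python3 arc.py .5052 .1545 0
```

```text
25.45 [0.523 0.212 0.186] [-10.623   5.148   3.789] [ 1.854  4.237 -0.003] ang,r,Ft,Fr (np.float64(72.65723664148659), np.float64(60.17047965247205), np.float64(11.674352056956103), np.float64(1.74723766546767))
```

>>> apply_moves --steps '[{"translation":[0.003,-0.001,0],"rotation":[0,0,0]},{"translation":[0.006,-0.002,0],"rotation":[0,0,0]},{"translation":[0.009,-0.004,0],"rotation":[0,0,0]},{"translation":[0.012,-0.005,0],"rotation":[0,0,0]},{"translation":[0.016,-0.006,0],"rotation":[0,0,0]},{"translation":[0.019,-0.008,0],"rotation":[0,0,0]},{"translation":[0.022,-0.009,0],"rotation":[0,0,0]},{"translation":[0.025,-0.01,-0.001],"rotation":[0,0,0]},{"translation":[0.028,-0.012,-0.001],"rotation":[0,0,0]},{"translation":[0.031,-0.013,-0.001],"rotation":[0,0,0]}]'

```text
t: 26.28
eef_pos: [0.5309, 0.209, 0.1858]
ee_rot: [3.139, -0.003, -2.507]
force: [-11.6, 5.5, 3.8]
width: 0.0213
gripper_force: 20.0
```

```bash
python3 arc.py .5052 .1545 0
```

```text
26.2833 [0.531 0.209 0.186] [-11.622   5.502   3.847] [2.289 4.279 0.068] ang,r,Ft,Fr (np.float64(64.77702944946317), np.float64(60.259981764640614), np.float64(12.858456287660466), np.float64(0.0246180179161013))
```

>>> apply_moves --steps '[{"translation":[-0.002,0.001,0],"rotation":[0,0,0]},{"translation":[-0.004,0.002,0],"rotation":[0,0,0]},{"translation":[-0.006,0.003,0],"rotation":[0,0,0]},{"translation":[-0.006,0.003,0],"rotation":[0,0,0]},{"translation":[-0.006,0.003,0],"rotation":[0,0,0]},{"translation":[-0.006,0.003,0],"rotation":[0,0,0]},{"translation":[-0.006,0.003,0],"rotation":[0,0,0]},{"translation":[-0.006,0.003,0],"rotation":[0,0,0]},{"translation":[-0.006,0.003,0],"rotation":[0,0,0]},{"translation":[-0.006,0.003,0],"rotation":[0,0,0]}]'

```text
t: 27.12
eef_pos: [0.5301, 0.2093, 0.186]
ee_rot: [3.14, -0.002, -2.507]
force: [-7.2, 3.6, 2.5]
width: 0.0211
gripper_force: 20.0
```

>>> apply_moves --steps '[{"translation":[0,0,0],"rotation":[0,0,0]},{"translation":[0,0,0],"rotation":[0,0,0]},{"translation":[0,0,0],"rotation":[0,0,0]},{"translation":[0,0,0],"rotation":[0,0,0]},{"translation":[0,0,0],"rotation":[0,0,0]},{"translation":[0,0,0],"rotation":[0,0,0]},{"translation":[0,0,0.05],"rotation":[0,0,0]},{"translation":[0,0,0.11],"rotation":[0,0,0]},{"translation":[0,0,0.18],"rotation":[0,0,0]},{"translation":[0,0,0.24],"rotation":[0,0,0]}]' --jaw 0

```text
t: 27.95
eef_pos: [0.5317, 0.2093, 0.2475]
ee_rot: [-3.141, 0.0, -2.507]
force: [0.1, 0.6, -0.4]
width: 0.0437
gripper_force: 0.0
```

```bash
python3 - <<'E'
from h import *
np.set_printoptions(precision=4,suppress=True)
s=get_state();print(s['t'],s['eef_pos'],np.degrees(s['ee_rot']),s['force'],s['width'])
m,i=snap('scene','s5.png');n,j=snap('side','d5.png');w,k=snap('wrist','w5.png')
c=np.zeros((600,800,3),np.uint8)
c[:400,:400]=cv2.resize(i[195:275,250:330],(400,400),interpolation=2)
c[:400,400:]=cv2.resize(j[190:270,285:365],(400,400),interpolation=2)
c[400:,:266]=cv2.resize(k,(266,200),interpolation=3)
cv2.imwrite('pics/m5.png',c)
E
```

```text
27.95 [0.5317 0.2093 0.2475] [-179.9828    0.0043 -143.6523] [ 0.1084  0.6308 -0.4499] 0.043664291354453814
```

View pics/m5.png

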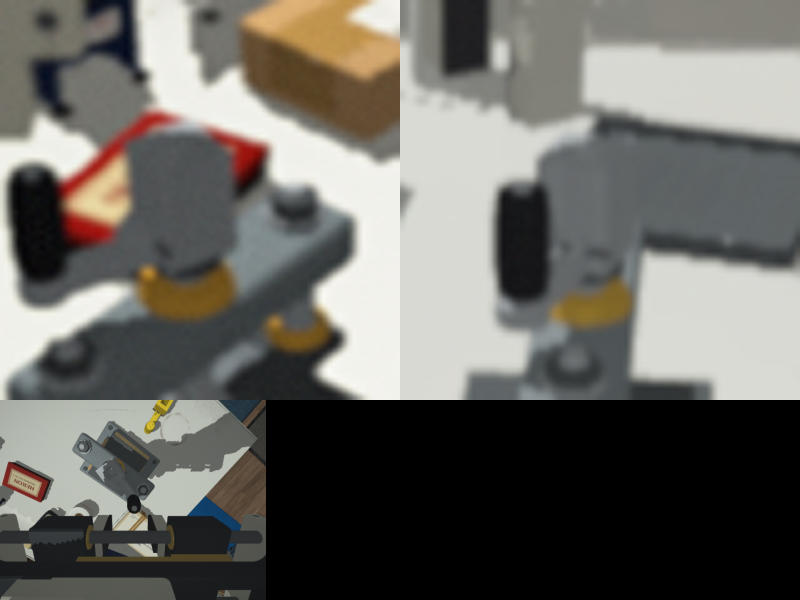

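The view shows the crank still home on the screw with the flange just under it, and the gripper clear above.

>>> apply_moves --steps '[{"translation":[-0.01,-0.02,0],"rotation":[0,0,0.15]},{"translation":[-0.03,-0.06,0],"rotation":[0,0,0.3]},{"translation":[-0.05,-0.11,0],"rotation":[0,0,0.45]},{"translation":[-0.075,-0.16,0],"rotation":[0,0,0.62]},{"translation":[-0.095,-0.2,0],"rotation":[0,0,0.8]},{"translation":[-0.105,-0.218,0],"rotation":[0,0,0.947]},{"translation":[-0.105,-0.218,0],"rotation":[0,0,0.947]},{"translation":[-0.105,-0.218,-0.03],"rotation":[0,0,0.947]},{"translation":[-0.105,-0.218,-0.07],"rotation":[0,0,0.947]},{"translation":[-0.105,-0.218,-0.11],"rotation":[0,0,0.947]}]'

```text
t: 28.93
eef_pos: [0.5051, 0.1552, 0.2175]
ee_rot: [3.141, -0.0, -2.013]
force: [0.3, -0.1, 0.2]
width: 0.0438
gripper_force: 0.0
```

>>> apply_moves --steps '[{"translation":[0,0,-0.03],"rotation":[0,0,0]},{"translation":[0,0,-0.06],"rotation":[0,0,0]},{"translation":[0,0,-0.09],"rotation":[0,0,0]},{"translation":[0,0,-0.12],"rotation":[0,0,0]},{"translation":[0,0,-0.145],"rotation":[0,0,0]},{"translation":[0,0,-0.16],"rotation":[0,0,0]},{"translation":[0,0,-0.16],"rotation":[0,0,0]},{"translation":[0,0,-0.16],"rotation":[0,0,0]},{"translation":[0,0,-0.16],"rotation":[0,0,0]},{"translation":[0,0,-0.16],"rotation":[0,0,0]}]'

```text
t: 29.77
eef_pos: [0.5056, 0.1551, 0.1796]
ee_rot: [-3.141, 0.001, -2.011]
force: [-0.8, -0.2, 0.8]
width: 0.0435
gripper_force: 0.0
```

>>> apply_moves --steps '[{"translation":[0,0,0],"rotation":[0,0,0]},{"translation":[0,0,0],"rotation":[0,0,0]},{"translation":[0,0,0],"rotation":[0,0,0]},{"translation":[0,0,0],"rotation":[0,0,0]},{"translation":[0,0,0],"rotation":[0,0,0]},{"translation":[0,0,0],"rotation":[0,0,0]},{"translation":[0,0,0],"rotation":[0,0,0]},{"translation":[0,0,0],"rotation":[0,0,0]},{"translation":[0,0,0],"rotation":[0,0,0]},{"translation":[0,0,0],"rotation":[0,0,0]}]' --jaw 1 --newtons 40

```text
t: 30.6
eef_pos: [0.5056, 0.155, 0.1793]
ee_rot: [-3.141, 0.0, -2.011]
force: [2.7, -2.1, 2.4]
width: 0.0308
gripper_force: 38.5
```

```bash
python3 - <<'E'
from h import *
np.set_printoptions(precision=4,suppress=True)
s=get_state();print(s['eef_pos'],np.degrees(s['ee_rot']),s['force'],s['moment'],s['width'],s['q'])
E
```

```text
[0.5056 0.155  0.1793] [-179.9673    0.018  -115.2368] [ 2.7186 -2.1313  2.3622] [-0.7089 -0.9859  0.0828] 0.030849729895559293 [ 0.6689  0.1558 -0.3778  0.0004 -1.0366 -1.1096]
```

>>> apply_moves --steps '[{"translation":[0,0,0.01],"rotation":[0,0,0]},{"translation":[0,0,0.025],"rotation":[0,0,0]},{"translation":[0,0,0.04],"rotation":[0,0,0]},{"translation":[0,0,0.06],"rotation":[0,0,0]},{"translation":[0,0,0.08],"rotation":[0,0,0]},{"translation":[0,0,0.1],"rotation":[0,0,0]},{"translation":[0,0,0.12],"rotation":[0,0,0]},{"translation":[0,0,0.14],"rotation":[0,0,0]},{"translation":[0,0,0.17],"rotation":[0,0,0]},{"translation":[0,0,0.2],"rotation":[0,0,0]}]'

```text
t: 31.43
eef_pos: [0.5049, 0.1549, 0.2295]
ee_rot: [3.141, -0.0, -2.011]
force: [0.6, -0.9, -2.0]
width: 0.0308
gripper_force: 38.3
```

```bash
python3 - <<'E'
from h import *
import json
np.set_printoptions(precision=3,suppress=True)
m={k:np.array(v) for k,v in json.load(open('w1.json')).items()}
for z in(0,.1,.2):print(z,[pix2w(m,*p,z)[:2] for p in((80,220),(155,195),(200,80),(62,225))])
print(get_state()['force'])
E
```

```text
0 [array([ 0.59 , -0.487]), array([ 0.523, -0.418]), array([ 0.386, -0.416]), array([ 0.606, -0.504])]
0.1 [array([ 0.537, -0.434]), array([ 0.487, -0.383]), array([ 0.386, -0.382]), array([ 0.549, -0.447])]
0.2 [array([ 0.484, -0.382]), array([ 0.451, -0.348]), array([ 0.386, -0.348]), array([ 0.491, -0.39 ])]
[ 0.553 -0.947 -1.987]
```

>>> apply_moves --steps '[{"translation":[0,-0.01,0.06],"rotation":[0,0,0]},{"translation":[-0.01,-0.05,0.12],"rotation":[0,0,-0.05]},{"translation":[-0.02,-0.12,0.14],"rotation":[0,0,-0.1]},{"translation":[-0.03,-0.21,0.14],"rotation":[0,0,-0.16]},{"translation":[-0.04,-0.31,0.14],"rotation":[0,0,-0.23]},{"translation":[-0.05,-0.42,0.14],"rotation":[0,0,-0.3]},{"translation":[-0.06,-0.53,0.14],"rotation":[0,0,-0.37]},{"translation":[-0.075,-0.64,0.14],"rotation":[0,0,-0.45]},{"translation":[-0.09,-0.75,0.14],"rotation":[0,0,-0.53]},{"translation":[-0.1,-0.85,0.14],"rotation":[0,0,-0.6]}]'

```text
t: 32.27
eef_pos: [0.4796, -0.0589, 0.2648]
ee_rot: [-3.141, 0.001, -2.328]
force: [0.9, 0.2, -3.7]
width: 0.0306
gripper_force: 38.3
```

>>> apply_moves --steps '[{"translation":[-0.01,-0.1,0],"rotation":[0,0,-0.07]},{"translation":[-0.03,-0.21,0],"rotation":[0,0,-0.15]},{"translation":[-0.045,-0.32,0],"rotation":[0,0,-0.23]},{"translation":[-0.06,-0.43,0],"rotation":[0,0,-0.31]},{"translation":[-0.075,-0.53,0],"rotation":[0,0,-0.39]},{"translation":[-0.09,-0.62,0],"rotation":[0,0,-0.47]},{"translation":[-0.1,-0.7,-0.02],"rotation":[0,0,-0.54]},{"translation":[-0.107,-0.75,-0.06],"rotation":[0,0,-0.59]},{"translation":[-0.107,-0.767,-0.12],"rotation":[0,0,-0.59]},{"translation":[-0.107,-0.767,-0.18],"rotation":[0,0,-0.59]}]'

```text
t: 33.1
eef_pos: [0.4535, -0.2504, 0.2193]
ee_rot: [-3.141, 0.001, -2.636]
force: [0.4, 0.9, -2.6]
width: 0.0308
gripper_force: 38.3
```

```bash
python3 - <<'E'
from h import *
np.set_printoptions(precision=4,suppress=True)
s=get_state();print(s['t'],s['eef_pos'],np.degrees(s['ee_rot']),s['force'],s['width'])
E
```

```text
33.1 [ 0.4535 -0.2504  0.2193] [-179.9587    0.0506 -151.048 ] [ 0.4156  0.9387 -2.6368] 0.030840124721352537
```

>>> apply_moves --steps '[{"translation":[0,0.003,-0.08],"rotation":[0,0,0]},{"translation":[0,0.003,-0.18],"rotation":[0,0,0]},{"translation":[0,0.003,-0.29],"rotation":[0,0,0]},{"translation":[0,0.003,-0.4],"rotation":[0,0,0]},{"translation":[0,0.003,-0.51],"rotation":[0,0,0]},{"translation":[0,0.003,-0.61],"rotation":[0,0,0]},{"translation":[0,0.003,-0.68],"rotation":[0,0,0]},{"translation":[0,0.003,-0.73],"rotation":[0,0,0]},{"translation":[0,0.003,-0.755],"rotation":[0,0,0]},{"translation":[0,0.003,-0.765],"rotation":[0,0,0]}]'

```text
t: 33.93
eef_pos: [0.4534, -0.2484, 0.0272]
ee_rot: [3.141, -0.001, -2.634]
force: [-0.8, -0.6, -2.3]
width: 0.0308
gripper_force: 38.3
```

>>> apply_moves --steps '[{"translation":[0,0,-0.004],"rotation":[0,0,0]},{"translation":[0,0,-0.008],"rotation":[0,0,0]},{"translation":[0,0,-0.012],"rotation":[0,0,0]},{"translation":[0,0,-0.016],"rotation":[0,0,0]},{"translation":[0,0,-0.02],"rotation":[0,0,0]},{"translation":[0,0,-0.024],"rotation":[0,0,0]},{"translation":[0,0,-0.028],"rotation":[0,0,0]},{"translation":[0,0,-0.032],"rotation":[0,0,0]},{"translation":[0,0,-0.036],"rotation":[0,0,0]},{"translation":[0,0,-0.036],"rotation":[0,0,0]}]'

```text
t: 34.77
eef_pos: [0.4534, -0.249, 0.0211]
ee_rot: [-3.141, -0.0, -2.633]
force: [-9.9, 1.6, 26.5]
width: 0.0312
gripper_force: 39.6
```

>>> apply_moves --steps '[{"translation":[0,0,0.004],"rotation":[0,0,0]},{"translation":[0,0,0.008],"rotation":[0,0,0]},{"translation":[0,0,0.01],"rotation":[0,0,0]},{"translation":[0,0,0.012],"rotation":[0,0,0]},{"translation":[0,0,0.012],"rotation":[0,0,0]},{"translation":[0,0,0.012],"rotation":[0,0,0]},{"translation":[0,0,0.012],"rotation":[0,0,0]},{"translation":[0,0,0.012],"rotation":[0,0,0]},{"translation":[0,0,0.012],"rotation":[0,0,0]},{"translation":[0,0,0.012],"rotation":[0,0,0]}]' --newtons 10

```text
t: 35.6
eef_pos: [0.4535, -0.2485, 0.0217]
ee_rot: [3.141, -0.0, -2.634]
force: [-0.0, 1.2, -1.7]
width: 0.0306
gripper_force: 9.6
```

```bash
python3 - <<'E'
from h import *
np.set_printoptions(precision=4,suppress=True)
s=get_state();print(s['t'],s['eef_pos'],np.degrees(s['ee_rot']),s['force'],s['moment'],s['width'])
a,i=snap('side','d6.png');b,k=snap('wrist','w6.png')
E
```

```text
35.6 [ 0.4535 -0.2485  0.0217] [ 179.9942   -0.0083 -150.9414] [-0.022   1.1519 -1.74  ] [-0.017   0.0153 -0.0019] 0.03063412309568473
```

>>> apply_moves --steps '[{"translation":[0,0,-0.002],"rotation":[0,0,0]},{"translation":[0,0,-0.004],"rotation":[0,0,0]},{"translation":[0,0,-0.004],"rotation":[0,0,0]},{"translation":[0,0,-0.004],"rotation":[0,0,0]},{"translation":[0,0,-0.004],"rotation":[0,0,0]},{"translation":[0,0,-0.004],"rotation":[0,0,0]},{"translation":[0,0,-0.004],"rotation":[0,0,0]},{"translation":[0,0,-0.004],"rotation":[0,0,0]},{"translation":[0,0,-0.004],"rotation":[0,0,0]},{"translation":[0,0,-0.004],"rotation":[0,0,0]}]'

```text
t: 36.53
eef_pos: [0.4535, -0.2485, 0.0209]
ee_rot: [-3.142, 0.0, -2.634]
force: [-1.4, 0.4, 3.2]
width: 0.0309
gripper_force: 9.7
```

>>> apply_moves --steps '[{"translation":[0,0,0],"rotation":[0,0,0]},{"translation":[0,0,0],"rotation":[0,0,0]},{"translation":[0,0,0],"rotation":[0,0,0]},{"translation":[0,0,0],"rotation":[0,0,0]},{"translation":[0,0,0],"rotation":[0,0,0]},{"translation":[0,0,0],"rotation":[0,0,0]},{"translation":[0,0,0],"rotation":[0,0,0]},{"translation":[0,0,0],"rotation":[0,0,0]},{"translation":[0,0,0],"rotation":[0,0,0]},{"translation":[0,0,0],"rotation":[0,0,0]}]' --jaw -0.4

```text
t: 37.37
eef_pos: [0.4535, -0.2485, 0.0208]
ee_rot: [3.142, -0.0, -2.634]
force: [-1.4, 0.6, 0.0]
width: 0.0616
gripper_force: 0.0
```

>>> apply_moves --steps '[{"translation":[0,0,0.04],"rotation":[0,0,0]},{"translation":[0,0,0.1],"rotation":[0,0,0]},{"translation":[0,0,0.2],"rotation":[0,0,0]},{"translation":[0,0,0.32],"rotation":[0,0,0]},{"translation":[0,0,0.45],"rotation":[0,0,0]},{"translation":[0,0,0.57],"rotation":[0,0,0]},{"translation":[0,0,0.68],"rotation":[0,0,0]},{"translation":[0,0,0.76],"rotation":[0,0,0]},{"translation":[0,0,0.8],"rotation":[0,0,0]},{"translation":[0,0,0.8],"rotation":[0,0,0]}]'

```text
t: 38.2
eef_pos: [0.4546, -0.2489, 0.2238]
ee_rot: [-3.138, 0.004, -2.634]
force: [1.3, -1.0, 0.9]
width: 0.0615
gripper_force: 0.0
```

```bash
python3 - <<'E'
from h import *
import json
np.set_printoptions(precision=4,suppress=True)
s=get_state();print(s['t'],s['eef_pos'],s['force'])
# compare crank now against first wrist view: match hub patch, warped via predicted shift
m,i=snap('wrist','w7.png')
m0={k:np.array(v) for k,v in json.load(open('w1.json')).items()}
i0=cv2.imread('pics/w1.png')
t=cv2.cvtColor(i0[190:285,290:345],6);sub=cv2.cvtColor(i,6)
r=cv2.matchTemplate(sub[120:320,220:420],t,cv2.TM_CCOEFF_NORMED);_,v,_,p=cv2.minMaxLoc(r);print('match',v,p)
u=np.array(p)+[220,120]+np.array([23.3,25.5])
print('hub now',pix2w(m,*u,.048),'was',pix2w(m0,313.3,215.5,.048))
E
```

```text
38.2 [ 0.4546 -0.2489  0.2238] [ 1.3291 -0.9724  0.9156]
match 0.9358332753181458 (71, 68)
hub now [ 0.4529 -0.2479  0.048 ] was [ 0.4529 -0.2494  0.048 ]
```

```bash
python3 -c "
from station import *
print(job_done())"
```

```text
the job is handed in; nothing more can be done
None
```

The job is handed in, and the verdict was not shown to me: from the knob force (12.9 N) I estimate the platen grips the parcel at about 210 N. The crank is off the screw and back in the tray, its hub within 2 mm of where it began by an image match.

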